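Set up the border and picture blocks for printing

ROBOT

A 6-joint arm with a two-finger parallel gripper is mounted at the origin on the work surface. World frame = base frame: x ahead of the robot, y to its left, z up, the work surface at z = 0. Lengths are in m, angles in rad, forces in N, time in s.
With the tool pointing down it reaches from about 0.425 to 1.125 m from the base axis. Payload 14.9 kg.
Tool frame: the origin (TCP) lies midway between the tips of the shut fingers; the grasp point (between the pads) lies 19 mm behind it; z points along the fingers, y is the line along which they close (so a half turn about z gives the same grasp; the last joint's range is limited). The gripper opens to 91 mm and grips with 3 to 60 N. Pads are 32 mm wide; open, the fingers measure 118 mm over their backs; the gripper's body (76 mm by 178 mm) begins 60 mm behind the grasp point.
Start: joints at [-1.228, 0.379, 1.734, -0, 1.028, -0.033], TCP at [0.257, -0.651, 0.189] pointing down, gripper open.
Joint ranges: [-2.77, 2.77], [-0.74, 2.19], [0, 2.66], [-1.06, 4.2], [0.31, 2.87], [-3.08, 3.08]. Speed limits (rad/s): [1.89, 1.89, 2.39, 3.14, 3.14, 3.14].

INTERFACE

Orientations are given as a rotation vector (axis times angle).
In Python, from plant import arm gives the robot as it stands.
- The arm moves only by the tool send_rows, never from a script. Its argument "deltas" is a list that holds one entry, the list of rows, each a list of 5 numbers: the shift along the tool's x, y, z normalised to -1 to 1, where 1 is 0.04 m, then the turn about the tool's z normalised to -1 to 1, where 1 is 0.08 rad, then the opening, from 0 (shut) to 1 (fully open). A call has exactly 10 rows; each row shifts and turns the commanded pose from where the row before left it, along the tool's axes as they then stand; what a row does not reach is not made up. A row lasts 1/12 s, in which the tool goes at most 41.7 mm and 7.16 degrees, less where a joint would pass 70% of its speed; a pose out of reach is approached as far as the arm can. A call with a number of a shift or a turn outside -1 to 1 is refused whole. A call with a gripper value outside its range is refused whole. The fingers move at their own pace and stop on an object; the grip force is fixed at half the most. Time passes only in rows, so rows that do not move let the fingers close, or fill a call up. It gives the time, the measured TCP pose, the force, the opening and the grip force at its end, in the units of the state.
- arm.read_state(): the state, without advancing time (a new reading comes with each control period).
- arm.grab_frame(name): name is "scene" or "side" or "wrist"; returns (picture, depth): 384x512x3 uint8, red, green, blue; 384x512 float32, m along the optical axis (not along the pixel's ray), 0 where there is no reading.
- arm.calibration(name): a dict with "mtx" (3x3 intrinsics, pixels), "dist_coeffs" ([k1, k2, p1, p2, k3] as OpenCV has them; the pictures are not rectified), "R" (3x3) and "t" (3): a world point X has camera coordinates R X + t. Camera axes: x right, y down, z forward; pixel columns grow to the right and rows downward; lengths in m; the calibration is good to about 2 mm. A picture is of the moment at which its call begins: read the wrist's pose just before it. calibration takes no time and is no camera call; for the wrist camera it gives the pose at the moment of the call.
- arm.close_job(): hands the job in; it is judged then, once.
The state is a dict: "clock": time; "joints": joint angles; "joint_velocities": joint speeds; "effort": joint torques, N m; "tcp_pos": TCP position; "tool_rot": TCP orientation; "wrist_force": force on the tool from outside, world axes, zero at the start; "moment": the same for the moment, N m; "grip_width": finger opening in m; "finger_force": force on a finger pad.
Only numpy, scipy, OpenCV 4.12 (cv2) and the standard library are available. Lean on these libraries where they do the work, as an engineer would, in place of code of your own. Each camera call takes 0.05 s, during which the arm holds its last target. There are 200 camera calls.

TASK

First seat the aluminium stop bar flat in its slot across the end of the plywood setting board; then line up all the small wooden border blocks on that board in one straight row, face up, short ends snug against the aluminium fence, the first block's long side snug against the stop bar and each next one snug against the one before, with no gaps. Also seat the big notched picture block face up, flat and fully down in the recess of the plywood jig, and leave the ink tin, the jar and the hand roller where they stand.

Things in the scene. Friction and masses are not known exactly. Their poses are not given: they have to be found in the camera images.
- board: fixed plywood setting board, 150 (x) x 270 (y) x 14 mm thick; origin: centre of its underside, z up. The border blocks stand on its top, 14 mm above the origin. An aluminium fence, 12 mm wide and 12 mm high, stands on it along y near the far (+x) edge, from y = -99 to +133 mm; its inner face (towards -x) is at x = +55 mm. The stop bar's slot lies across the -y end
- slot (a point): centre of the floor of the stop bar's slot in the board, axes as the board's. The slot is a recess 94 (x) x 28 (y) mm, 10 mm deep below the board's top, square edged; the bar has 2 mm play on each side and is seated when its origin is here
- row_start (a point): point on the board's top where the centre of the first border block's underside belongs, axes as the board's. The fence face is 30 mm from it in +x; the seated stop bar's face 18 mm from it in -y (within the bar's 2 mm play). The row runs from here in +y, one block every 36 mm, each block's long side (its x) along the board's x
- stop: the loose aluminium stop bar, 90 mm long (its x) x 24 mm (its y) x 30 mm high, 170 g; origin at the centre of its underside; seated, it stands 20 mm above the board's top; either way round fits
- jig: the fixed plywood jig, 170 mm (its x) x 112 mm (its y) x 14 mm thick, with one recess in its middle; origin at the centre of its underside, z up. It cannot be moved
- recess (a point): centre of the jig's recess floor, axes as the jig's. The recess is 124 (x) x 68 (y) mm, 10 mm deep, square edged; its +x +y corner is left solid, 30 (x) by 26 (y) mm, to match the picture block's notch, so the block fits one way round only, with 2 mm play on each side. Seated, the block's origin is here and its axes lie along these
- picture: loose picture block, wood with a grey carved face on top (+z), 120 (x) x 64 (y) x 30 mm high, 160 g; its +x +y corner is notched 30 mm along x by 26 mm along y, right through; origin: centre of the underside of the full 120 x 64 rectangle; seated, it stands 20 mm above the jig's top
- border1: a small wooden printing block (border block), 60 mm long (its x) x 36 mm wide (its y) x 23 mm high, 50 g, with a grey carved face on top (+z); all five are alike, 3 to 5 of them are present; origin at the centre of its underside; a half turn about z makes no difference; being light, it springs back if squeezed against fence or row and let go suddenly
- border2: a small wooden printing block (border block), 60 mm long (its x) x 36 mm wide (its y) x 23 mm high, 50 g, with a grey carved face on top (+z); all five are alike, 3 to 5 of them are present; origin at the centre of its underside; a half turn about z makes no difference; being light, it springs back if squeezed against fence or row and let go suddenly
- border3: a small wooden printing block (border block), 60 mm long (its x) x 36 mm wide (its y) x 23 mm high, 50 g, with a grey carved face on top (+z); all five are alike, 3 to 5 of them are present; origin at the centre of its underside; a half turn about z makes no difference; being light, it springs back if squeezed against fence or row and let go suddenly
- border4: a small wooden printing block (border block), 60 mm long (its x) x 36 mm wide (its y) x 23 mm high, 50 g, with a grey carved face on top (+z); all five are alike, 3 to 5 of them are present; origin at the centre of its underside; a half turn about z makes no difference; being light, it springs back if squeezed against fence or row and let go suddenly
- border5: a small wooden printing block (border block), 60 mm long (its x) x 36 mm wide (its y) x 23 mm high, 50 g, with a grey carved face on top (+z); all five are alike, 3 to 5 of them are present; origin at the centre of its underside; a half turn about z makes no difference; being light, it springs back if squeezed against fence or row and let go suddenly
- tin: an ink tin, 72 mm across, 60 mm high, standing on the table; origin at the centre of its underside; leave it alone
- jar: a jar, 70 mm across, 90 mm high, standing on the table; origin at the centre of its underside; leave it alone
- brayer: a hand roller with a wooden handle, lying on the table, about 160 mm long, the rubber roller 90 mm wide and 36 mm across; origin under the middle of the rubber roller, handle towards its -x; leave it alone
There are look-alikes about, which are no part of the job. What is shaped like the picture but blue or green is not meant.

How it is judged:
On the way, in this order (a step that is already met when the one before it is completed fails the run):
1. the stop bar is seated flat in its slot (x of stop in the frame of slot between -0.0035 and 0.0035 m and y of stop in the frame of slot between -0.0035 and 0.0035 m and z of stop in the frame of slot between -0.002 and 0.002 m and angle between stop's own z axis and vertical below 0.03 rad and angle between the x axis of stop and the x axis of slot, either way round below 0.08 rad), for 0.2 s.
2. with the stop bar seated, all the border blocks stand in one closed row along the fence (all of step 1 and x of border1 in the frame of row_start between -0.0035 and 0.0035 m and x of border2 in the frame of row_start between -0.0035 and 0.0035 m and x of border3 in the frame of row_start between -0.0035 and 0.0035 m and x of border4 in the frame of row_start between -0.0035 and 0.0035 m and x of border5 in the frame of row_start between -0.0035 and 0.0035 m and z of border1 in the frame of row_start between -0.002 and 0.002 m and z of border2 in the frame of row_start between -0.002 and 0.002 m and z of border3 in the frame of row_start between -0.002 and 0.002 m and z of border4 in the frame of row_start between -0.002 and 0.002 m and z of border5 in the frame of row_start between -0.002 and 0.002 m and angle between each of border1, border2, border3, border4, border5's own z axis and vertical below 0.04 rad and angle between the x axis of each of border1, border2, border3, border4, border5 and the x axis of board, either way round below 0.07 rad and y of border1 in the frame of row_start between -0.0045 and 0.1515 m and y of border2 in the frame of row_start between -0.0045 and 0.1515 m and y of border3 in the frame of row_start between -0.0045 and 0.1515 m and y of border4 in the frame of row_start between -0.0045 and 0.1515 m and y of border5 in the frame of row_start between -0.0045 and 0.1515 m and (y of border1 in the frame of row_start between -0.0045 and 0.0035 m or y of border2 in the frame of row_start between -0.0045 and 0.0035 m or y of border3 in the frame of row_start between -0.0045 and 0.0035 m or y of border4 in the frame of row_start between -0.0045 and 0.0035 m or y of border5 in the frame of row_start between -0.0045 and 0.0035 m) and (y of each of border1, border2, border3, border4, border5 in the frame of row_start below 0.018 m or y of border1 in the frame of row_start between 0.0315 and 0.0405 m or y of border2 in the frame of row_start between 0.0315 and 0.0405 m or y of border3 in the frame of row_start between 0.0315 and 0.0405 m or y of border4 in the frame of row_start between 0.0315 and 0.0405 m or y of border5 in the frame of row_start between 0.0315 and 0.0405 m) and (y of each of border1, border2, border3, border4, border5 in the frame of row_start below 0.054 m or y of border1 in the frame of row_start between 0.0675 and 0.0775 m or y of border2 in the frame of row_start between 0.0675 and 0.0775 m or y of border3 in the frame of row_start between 0.0675 and 0.0775 m or y of border4 in the frame of row_start between 0.0675 and 0.0775 m or y of border5 in the frame of row_start between 0.0675 and 0.0775 m) and (y of each of border1, border2, border3, border4, border5 in the frame of row_start below 0.09 m or y of border1 in the frame of row_start between 0.1035 and 0.1145 m or y of border2 in the frame of row_start between 0.1035 and 0.1145 m or y of border3 in the frame of row_start between 0.1035 and 0.1145 m or y of border4 in the frame of row_start between 0.1035 and 0.1145 m or y of border5 in the frame of row_start between 0.1035 and 0.1145 m) and (y of each of border1, border2, border3, border4, border5 in the frame of row_start below 0.126 m or y of border1 in the frame of row_start between 0.1395 and 0.1515 m or y of border2 in the frame of row_start between 0.1395 and 0.1515 m or y of border3 in the frame of row_start between 0.1395 and 0.1515 m or y of border4 in the frame of row_start between 0.1395 and 0.1515 m or y of border5 in the frame of row_start between 0.1395 and 0.1515 m)), for 0.2 s.
At the end, for the whole second after the job is handed in: Stop bar and picture block down in their pockets (2 mm), centred 3.5 mm, square 0.08 rad. Border blocks face up, within 3.5 mm of the fence, square 0.07 rad, filling the places from the stop on, none skipped, -4.5 to +3.5 mm (1 mm more per place) off; all at rest (all of step 2 and x of picture in the frame of recess between -0.0035 and 0.0035 m and y of picture in the frame of recess between -0.0035 and 0.0035 m and z of picture in the frame of recess between -0.002 and 0.002 m and angle between picture's own z axis and vertical below 0.03 rad and angle between the x axis of picture and the x axis of recess, either way round below 0.08 rad and linear speed of each of border1, border2, border3, border4, border5, stop, picture below 0.02 m/s); the robot touches nothing.
It fails at once if the ink tin is moved more than 30 mm (distance of tin from where it was at the start of the episode above 0.03 m).
It fails at once if the jar is moved more than 30 mm (distance of jar from where it was at the start of the episode above 0.03 m).
It fails at once if the hand roller is moved more than 30 mm (distance of brayer from where it was at the start of the episode above 0.03 m).
Of border1, border2, border3, border4, border5 only 3 to 5 are there at a start; the rules pass over those that are not, and their reading is None.
At some moment in a run one of border1, border2, border3, border4, border5 may be knocked a few centimetres aside while the robot is not near it.
Once in a run the grip may slacken for a moment while it holds something.
It also fails if it takes over 210 s, if anything falls off the work surface, if the arm or the gripper's body presses on something with over 40 N, if the wrist force passes 120 N, or if a joint passes its speed limit or range.

## Working session

There is one attempt and no reset: what is moved stays moved. The work goes in short steps, Python scripts to look and compute and a tool call to move; the robot and the scene stay as the last step left them, time stands still between calls to the robot, and variables do not carry over. Pictures are saved under pics/ and viewed, at most 14 in all, crops included, and the job is handed in when it is done.

Besides the shell and the picture viewer there is one more tool, called in YAML: its name, and indented under it one key for each argument. send_rows: Moves the arm, as the interface text tells. Scaled input: -1 to 1 covers 0.04 m each way for a shift and 0.08 rad each way for a turn. Its arguments: {"type":"object","properties":{"deltas":{"type":"array"}},"required":["deltas"]}

```bash
ls; mkdir -p pics; cat > h.py <<'E'
import numpy as np, cv2
from plant import arm
def grab(n,save=None):
    c=arm.calibration(n); im,d=arm.grab_frame(n)
    if save: cv2.imwrite('pics/'+save,im[:,:,::-1])
    return im,d,c
def world(c,d,uv=None):
    h,w=d.shape
    if uv is None:
        u,v=np.meshgrid(np.arange(w),np.arange(h)); uv=np.stack([u,v],-1).reshape(-1,2); z=d.reshape(-1)
    else:
        uv=np.asarray(uv); z=d[uv[:,1].astype(int),uv[:,0].astype(int)]
    n=cv2.undistortPoints(uv.astype(np.float64).reshape(-1,1,2),c['mtx'],np.array(c['dist_coeffs'])).reshape(-1,2)
    P=np.c_[n*z[:,None],z]
    return (P-np.array(c['t']))@np.array(c['R'])
E
python3 - <<'E'
from h import *
import pickle
a={}
for n in('scene','side','wrist'):
    im,d,c=grab(n,n+'0.png'); a[n]=(im,d,c); print(n,np.round(-np.array(c['R']).T@c['t'],3),np.round(np.array(c['R'])[2],2),c['mtx'][0][0])
pickle.dump(a,open('f0.pkl','wb'))
print(arm.read_state())
i=np.vstack([a['scene'][0],]); cv2.imwrite('pics/s0.png',cv2.resize(i[:,:,::-1],(800,600),interpolation=cv2.INTER_CUBIC))
E
```

```text
pics
scene [ 1.228 -0.738  0.903] [-0.57  0.51 -0.64] 432.26465612798336
side [0.056 0.634 1.063] [ 0.32 -0.54 -0.78] 406.62206241403
wrist [ 0.324 -0.625  0.385] [-0.24 -0.09 -0.97] 334.5475781898825
{'clock': 0.15, 'joints': array([-1.22831193e+00,  3.79269171e-01,  1.73458722e+00,  1.18171251e-05,
        1.02855234e+00, -3.32958871e-02]), 'joint_velocities': array([-0.00037874,  0.00052823, -0.00248134, -0.00083381, -0.00051142,
       -0.00029325]), 'effort': array([ 1.36679297e-03, -7.64103270e+01, -4.34653366e+01,  6.51393249e-02,
        4.10024438e-02, -4.42142493e-05]), 'tcp_pos': array([ 0.25679888, -0.650874  ,  0.18888162]), 'tool_rot': array([-3.08551034e+00, -5.86647046e-01,  1.81631634e-04]), 'wrist_force': array([-0.85345101,  0.01820479, -0.14220902]), 'moment': array([0.01093784, 0.02952346, 0.04201522]), 'finger_force': 0.0, 'grip_width': 0.09137250287005208}
```

View pics/s0.png

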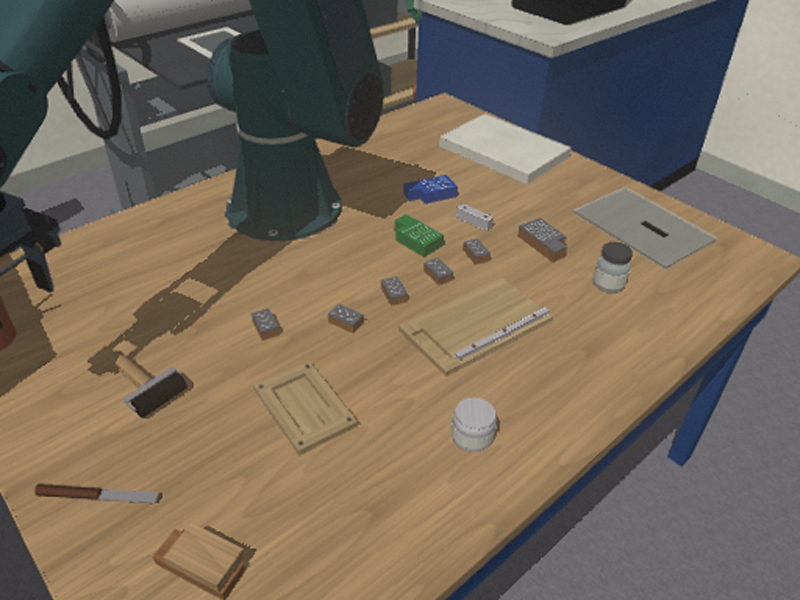

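View pics/side0.png

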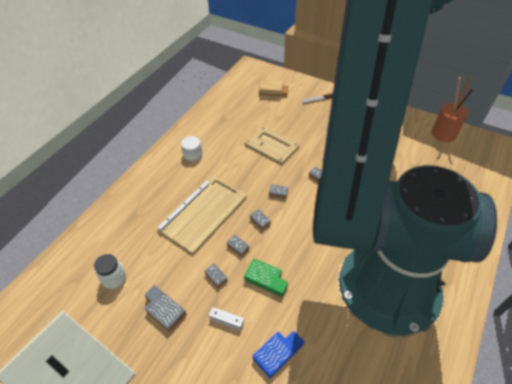

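Candidates (800x600 scene pixels): border blocks at (265,322), (346,316), (394,289), (438,269) and (476,250). The stop bar is at (475,216). The grey notched picture is at (542,238); its look-alikes are green (418,236) and blue (432,188), so I choose the grey one. The stop's look-alike is the fence on the board (505,335), which is fixed.

```bash
cat >> h.py <<'E'
def blobs(c,d,im,zlo,zhi,amin=60,xl=(0.3,1.1),yl=(-0.9,0.9)):
    W=world(c,d); ok=(d.reshape(-1)>0)&(W[:,2]>zlo)&(W[:,2]<zhi)&(W[:,0]>xl[0])&(W[:,0]<xl[1])&(W[:,1]>yl[0])&(W[:,1]<yl[1])
    m=ok.reshape(d.shape).astype(np.uint8)
    n,l,s,_=cv2.connectedComponentsWithStats(m,connectivity=4)
    out=[]
    for i in range(1,n):
        if s[i,4]<amin: continue
        k=(l==i).reshape(-1); P=W[k]
        zt=np.percentile(P[:,2],90)
        Q=P[P[:,2]>zt-0.006]
        r=cv2.minAreaRect((Q[:,:2]*1000).astype(np.float32))
        out.append((r,zt,s[i,4],s[i,:2]+s[i,2:4]//2,im.reshape(-1,3)[k].mean(0)))
    return out
E
python3 - <<'E'
from h import *
import pickle
a=pickle.load(open('f0.pkl','rb'))
for n in('scene','side'):
    im,d,c=a[n]
    W=world(c,d); t=(abs(W[:,2])<0.01); print(n,'table z',np.median(W[t,2]))
    for r,zt,s,uv,col in blobs(c,d,im,0.009,0.1):
        if zt<.12: print(np.round(r[0],1),np.round(r[1],1),round(r[2],1),'z',round(zt,3),s,uv,col.astype(int))
# ortho view at z=14mm, 1px = 1.25mm ; x 0.35..0.95 (rows), y -0.5..0.5
im,d,c=a['scene']
E
```

```text
scene table z 0.0010291761407647203
[305.8 587.1] [78.7  9.8] 89.3 z 0.034 64 [344 110] [139 136 128]
[618.3 617. ] [209.8 284.9] 83.8 z 0.013 1628 [412 145] [130 128 120]
[345.6 309.6] [91.4 28.9] 8.2 z 0.033 200 [304 139] [145 140 140]
[512.9 371.5] [ 70.4 126.1] 81.7 z 0.034 492 [347 152] [106  98  91]
[333.  152.7] [69.6 72.2] 5.9 z 0.033 336 [270 153] [ 71 107  69]
[439.2 217. ] [39.9 63.8] 67.3 z 0.026 163 [305 160] [104  96  89]
[693.9 364.7] [60.7 63.4] 13.0 z 0.092 626 [392 171] [114 112 106]
[436.  100.6] [40.6 65.2] 79.4 z 0.026 185 [280 173] [103  95  89]
[424.8 -15.5] [37.6 63.9] 68.7 z 0.026 187 [252 185] [105  98  92]
[602.3  46.1] [272.8 152.7] 83.6 z 0.021 2834 [304 209] [156 136 106]
[ 428.8 -145.6] [61.1 40.4] 20.5 z 0.025 234 [221 203] [105  96  89]
[ 337.5 -274.7] [36.6 66.3] 74.4 z 0.026 208 [169 206] [105  98  93]
[ 554.1 -335.3] [113.9 175.1] 82.9 z 0.017 1320 [195 260] [151 130  97]
[ 348.9 -522.3] [98.9 95.3] 7.0 z 0.037 779 [ 99 250] [82 72 63]
[ 786.2 -158.5] [64.5 64.1] 4.2 z 0.061 790 [303 271] [157 153 152]
[ 464.7 -716.6] [101.5  18.3] 46.9 z 0.02 300 
[... 449 characters left out ...]
[314 174] [127 124 119]
[601.1  50.6] [271.8 152. ] 83.6 z 0.018 3008 [201 215] [212 189 142]
[ 427.1 -139.9] [60.1 40.7] 18.9 z 0.025 200 [278 191] [131 127 123]
[424.3 -11.2] [39.3 62.5] 69.5 z 0.025 229 [259 220] [129 127 124]
[435.9 105.5] [37.9 63.3] 78.8 z 0.025 263 [237 245] [130 128 125]
[693.1 365.9] [59.3 61.1] 80.3 z 0.091 801 [110 271] [115 117 111]
[333.  156.8] [69.9 66.1] 5.0 z 0.032 558 [259 273] [ 96 166 104]
[438.7 220.9] [36.5 61.8] 69.5 z 0.025 288 [215 275] [129 129 127]
[513.6 373.5] [ 64.  121.2] 81.6 z 0.033 1039 [165 308] [134 135 135]
[345.  314.4] [89.  24.6] 8.9 z 0.033 388 [226 318] [203 202 201]
[679.1 619.4] [159.7  41.7] 7.6 z 0.013 375 [ 48 363] [116 119 110]
```

```bash
cat >> h.py <<'E'
from scipy.spatial.transform import Rotation as Ro
def state():
    s=arm.read_state(); R=Ro.from_rotvec(s['tool_rot']).as_matrix()
    return s,np.array(s['tcp_pos']),np.arctan2(R[1,0],R[0,0]),R
def show():
    s,p,y,R=state(); print('t%.2f p'%s['clock'],np.round(p*1000,1),'yaw %.2f'%np.degrees(y),'tilt %.4f'%np.arccos(min(1,-R[2,2])),'F',np.round(s['wrist_force'],1),'w %.1f ff %.1f'%(s['grip_width']*1000,s['finger_force']))
def go(legs,start=None,tot=10):
    """legs: list of (x,y,z mm, yaw deg, rows, grip). prints rows in tool units"""
    s,p,y,R=state(); p=p*1000; rows=[]
    for X,Y,Z,yd,n,g in legs:
        ty=np.radians(yd); 
        while ty-y>np.pi/2: ty-=np.pi   # half turn symmetric
        while ty-y<-np.pi/2: ty+=np.pi
        for k in range(n):
            f=1/(n-k); d=(np.array([X,Y,Z])-p)*f; dy=(ty-y)*f
            cx=np.array([np.cos(y),np.sin(y),0]); cy=np.array([np.sin(y),-np.cos(y),0]); 
            u=np.array([d@cx,d@cy,-d[2]])/40
            r=np.round(list(u)+[-dy/0.08],3)
            if abs(r).max()>1: print('!! big',r)
            rows.append([float(v) for v in r]+[g])
            p=p+40*(r[0]*cx+r[1]*cy); p[2]-=40*r[2]; y-=r[3]*0.08
    for i in range(tot-len(rows)): rows.append([0,0,0,0,legs[-1][5]])
    for i in range(0,len(rows),10): print('['+','.join('[%g,%g,%g,%g,%g]'%tuple(r) for r in rows[i:i+10])+']')
E
python3 - <<'E'
from h import *
show()
go([(430,-380,260,10,8,1),(500,-250,300,0,5,1),(500,-100,300,0,7,1)],tot=20)
E
```

```text
t0.15 p [ 256.8 -650.9  188.9] yaw 21.53 tilt 0.0008 F [-0.9  0.  -0.1] w 91.4 ff 0.0
[[0.814,-0.589,-0.222,0.314,1],[0.799,-0.609,-0.222,0.315,1],[0.784,-0.629,-0.222,0.314,1],[0.767,-0.648,-0.222,0.315,1],[0.751,-0.668,-0.222,0.314,1],[0.734,-0.686,-0.223,0.315,1],[0.716,-0.705,-0.222,0.314,1],[0.699,-0.722,-0.223,0.315,1],[0.457,-0.579,-0.2,0.436,1],[0.437,-0.595,-0.2,0.436,1]]
[[0.416,-0.61,-0.2,0.436,1],[0.395,-0.624,-0.2,0.437,1],[0.372,-0.638,-0.2,0.436,1],[0,-0.536,0,0,1],[0,-0.536,0,0,1],[0,-0.536,0,0,1],[0,-0.535,0,0,1],[0,-0.536,0,0,1],[0,-0.535,0,0,1],[0,-0.536,0,0,1]]
```

send_rows:
  deltas:
    - [[0.81,-0.59,-0.22,0.31,1],[0.8,-0.61,-0.22,0.31,1],[0.78,-0.63,-0.22,0.31,1],[0.77,-0.65,-0.22,0.31,1],[0.75,-0.67,-0.22,0.31,1],[0.73,-0.69,-0.22,0.31,1],[0.72,-0.7,-0.22,0.31,1],[0.7,-0.72,-0.22,0.31,1],[0.46,-0.58,-0.2,0.44,1],[0.44,-0.6,-0.2,0.44,1]]

```text
clock: 0.98
tcp_pos: [0.4583, -0.3258, 0.2761]
tool_rot: [-3.137, -0.166, -0.0]
wrist_force: [0.9, -1.1, 0.6]
grip_width: 0.0914
finger_force: 0.0
```

send_rows:
  deltas:
    - [[0.42,-0.61,-0.2,0.44,1],[0.4,-0.62,-0.2,0.44,1],[0.37,-0.64,-0.2,0.44,1],[0,-0.54,0,0,1],[0,-0.54,0,0,1],[0,-0.54,0,0,1],[0,-0.54,0,0,1],[0,-0.54,0,0,1],[0,-0.54,0,0,1],[0,-0.54,0,0,1]]

```text
clock: 1.82
tcp_pos: [0.4992, -0.0973, 0.2996]
tool_rot: [-3.142, -0.002, 0.0]
wrist_force: [0.4, 1.4, 0.5]
grip_width: 0.0912
finger_force: 0.0
```

```bash
python3 - <<'E'
from h import *
show()
im,d,c=grab('wrist','w1.png')
print(np.round(-np.array(c['R']).T@c['t'],3),np.round(np.array(c['R'])[2],2))
import pickle; pickle.dump((im,d,c),open('w1.pkl','wb'))
W=world(c,d); t=(abs(W[:,2])<0.01); print('table z',np.median(W[t,2]))
for r,zt,s,uv,col in blobs(c,d,im,0.009,0.1):
    print(np.round(r[0],1),np.round(r[1],1),round(r[2],1),'z',round(zt,3),s,uv,col.astype(int))
go([(500,130,300,0,10,1)])
E
```

```text
t1.82 p [499.2 -97.3 299.6] yaw 0.08 tilt 0.0002 F [0.4 1.4 0.5] w 91.2 ff 0.0
[ 0.571 -0.098  0.495] [-0.26  0.   -0.97]
table z 0.00037869684726891386
[602.5  47.3] [270.5 151. ] 83.6 z 0.017 22072 [141  74] [210 183 135]
[ 555.5 -334.9] [114.3 171. ] 82.6 z 0.015 6615 [422 111] [201 172 121]
[440.8 218.7] [37.1 60.3] 70.3 z 0.024 1287 [ 34 194] [73 70 69]
[437.8 102.1] [37.5 60.5] 79.4 z 0.024 1153 [114 196] [89 87 87]
[ 428.4 -142.9] [60.3 36. ] 17.0 z 0.024 1004 [280 202] [123 123 126]
[425.9 -13.6] [36.  60.9] 69.5 z 0.024 1019 [193 204] [125 125 127]
[ 392.3 -477.7] [ 5.7 17.9] 24.5 z 0.026 96 [503 227] [18 16 15]
[356.7 141.9] [27.5 36.8] 4.1 z 0.031 510 [ 92 248] [38 88 46]
[[0.003,-0.562,-0.001,0.002,1],[0.003,-0.562,-0.001,0.002,1],[0.003,-0.562,-0.001,0.003,1],[0.003,-0.562,-0.001,0.002,1],[0.003,-0.562,-0.001,0.003,1],[0.003,-0.562,-0.001,0.002,1],[0.003,-0.562,-0.001,0.003,1],[0.003,-0.562,-0.001,0.002,1],[0.003,-0.563,-0.001,0.003,1],[0.002,-0.562,-0.002,0.002,1]]
```

View pics/w1.png

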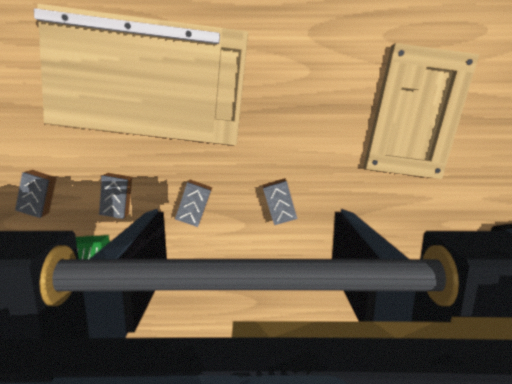

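The wrist image shows the board with its fence along the top (38-218, 15-38) and the slot at (228,85). The jig is at (420,110), with its solid corner upper-left at (410,78), i.e. world +x +y. Four border blocks show at (33,193), (115,197), (192,203) and (279,201).

send_rows:
  deltas:
    - [[0,-0.56,0,0,1],[0,-0.56,0,0,1],[0,-0.56,0,0,1],[0,-0.56,0,0,1],[0,-0.56,0,0,1],[0,-0.56,0,0,1],[0,-0.56,0,0,1],[0,-0.56,0,0,1],[0,-0.56,0,0,1],[0,-0.56,0,0,1]]

```text
clock: 2.7
tcp_pos: [0.4989, 0.1267, 0.2996]
tool_rot: [3.142, 0.002, -0.0]
wrist_force: [-0.1, -0.9, 0.7]
grip_width: 0.091
finger_force: 0.0
```

```bash
cat >> h.py <<'E'
def rect(m):
    """mask of xy points(mm) -> minAreaRect"""
    return cv2.minAreaRect(np.asarray(m,np.float32))
E
python3 - <<'E'
from h import *
show()
im,d,c=grab('wrist','w2.png')
import pickle; pickle.dump((im,d,c),open('w2.pkl','wb'))
for r,zt,s,uv,col in blobs(c,d,im,0.009,0.1):
    print(np.round(r[0],1),np.round(r[1],1),round(r[2],1),'z',round(zt,3),s,uv,col.astype(int))
for f,box in(('w1.pkl',(600,47,-6.4,150,270)),('w2.pkl',(600,47,-6.4,150,270)),('w1.pkl',(555.5,-334.9,-7.6,170,112))):
    im,d,c=pickle.load(open(f,'rb')); W=world(c,d)*1000
    a=np.radians(box[2]); e=np.array([[np.cos(a),np.sin(a)],[-np.sin(a),np.cos(a)]])
    L=(W[:,:2]-box[:2])@e.T; k=(abs(L[:,0])<box[3]/2-5)&(abs(L[:,1])<box[4]/2-5)&(d.reshape(-1)>0)
    top=k&(abs(W[:,2]-14)<3); print(f,'top z',np.median(W[top,2]))
    fl=k&(W[:,2]<9); P=W[fl]; print('floor n',fl.sum(),'z',np.median(P[:,2]),rect(P[:,:2]),'local span',np.percentile(L[fl],[1,99],axis=0))
    fe=k&(W[:,2]>22)&(W[:,2]<30); 
    if fe.sum()>30: print('fence',fe.sum(),np.median(W[fe,2]),rect(W[fe,:2]))
E
```

```text
t2.70 p [498.9 126.7 299.6] yaw 0.09 tilt 0.0002 F [-0.1 -0.9  0.7] w 91.0 ff 0.0
[670.5 363. ] [11.5 46.1] 2.2 z 0.091 1817 [49 16] [119 120 114]
[602.5  46.5] [271.  150.8] 83.6 z 0.017 21917 [312  75] [215 189 139]
[514.8 371.9] [ 65.  120.8] 81.2 z 0.032 4279 [ 75 144] [122 120 120]
[440.6 218.8] [36.1 60.8] 70.6 z 0.024 1050 [187 194] [126 126 128]
[437.3 102.5] [36.1 60.6] 79.6 z 0.024 1036 [266 196] [127 127 129]
[ 428.4 -142.6] [60.9 37.8] 18.0 z 0.024 1215 [431 202] [115 114 115]
[425.5 -13.8] [38.3 60.7] 69.1 z 0.024 884 [344 201] [117 115 115]
[388.1 321.3] [10.1 24.2] 36.2 z 0.031 120 [121 231] [157 153 154]
[355.3 155.7] [27.4 64.2] 2.7 z 0.031 894 [230 247] [ 63 133  72]
w1.pkl top z 14.53700488367328
floor n 1444 z 4.533409531221379 ((595.024169921875, -67.53327941894531), (27.681324005126953, 94.90569305419922), 83.5705795288086) local span [[ -38.67449632 -127.9079844 ]
 [  54.61798142 -100.66117265]]
fence 1957 26.559148910649153 ((664.6510009765625, 55.36281967163086), (228.77798461914062, 13.23408317565918), 83.66262817382812)
w2.pkl top z 14.449915905071366
floor n 1369 z 4.491910750075776 ((593.9518432617188, -70.1070556640625), (25.74875831604004, 94.42662811279297), 83.69108581542969) local span [[ -39.11075276 -129.69930488]
 [  53.67438838 -104.65667878]]
fence 1957 26.493033256846804 ((664.6810302734375, 55.158260345458984), (229.09205627441406, 13.357919692993164), 83.49909210205078)
w1.pkl top z 14.284257112479622
floor n 3859 z 4.333774590844475 ((555.093017578125, -336.97772216796875), (66.67672729492188, 125.11980438232422), 82.54304504394531) local span [[-61.62745263 -34.30233331]
 [ 60.32684674  29.47570013]]
```

View pics/w2.png

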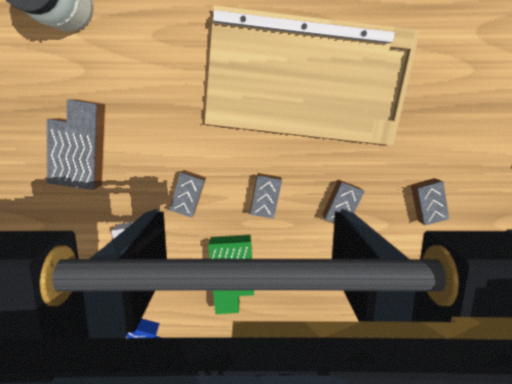

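The wrist image shows the grey picture block at (75,144), its notch upper-left (+x,+y), which matches the jig's orientation. The green decoy is at (230,270), part of the stop bar at (121,231), and the jar at (60,12). Next I go for the stop bar.

```bash
python3 - <<'E'
from h import *
import pickle
im,d,c=pickle.load(open('f0.pkl','rb'))['side']
for r,zt,s,uv,col in blobs(c,d,im,0.02,0.045,xl=(0.15,.5)): print(np.round(r[0],1),np.round(r[1],1),round(r[2],1),zt,col.astype(int))
go([(347,312,120,8.5,10,.6),(347,312,13,8.5,9,.6)],tot=20)
E
```

```text
[ 348.8 -273. ] [37.5 40.1] 77.2 0.025410187586422394 [134 135 134]
[ 427.1 -139.9] [60.1 40.7] 18.9 0.02568101121286641 [137 138 137]
[424.3 -10.7] [37.5 62.5] 70.1 0.025006528542540995 [135 137 137]
[435.9 105.5] [37.9 63.3] 78.8 0.025710976598582326 [136 138 138]
[307.7 155. ] [120.4  66.8] 4.0 0.032353517961243146 [ 90 168 101]
[438.7 220.9] [36.5 61.8] 69.5 0.0254261812580764 [134 136 136]
[478.5 378.9] [63.5 50. ] 81.9 0.03284152917514252 [137 140 141]
[344.6 314.3] [89.8 24.6] 8.9 0.03278060708327776 [213 212 212]
[186.6 317.2] [123.1  66.1] 71.5 0.03350560014181197 [ 84 115 193]
[[-0.379,-0.458,0.449,-0.183,0.6],[-0.372,-0.463,0.449,-0.183,0.6],[-0.366,-0.469,0.449,-0.183,0.6],[-0.359,-0.474,0.449,-0.183,0.6],[-0.352,-0.479,0.449,-0.183,0.6],[-0.344,-0.484,0.449,-0.183,0.6],[-0.337,-0.489,0.449,-0.183,0.6],[-0.33,-0.494,0.449,-0.183,0.6],[-0.323,-0.499,0.45,-0.183,0.6],[-0.316,-0.504,0.449,-0.182,0.6]]
[[-0,0,0.297,-0,0.6],[-0,0,0.297,-0,0.6],[-0,0,0.297,-0,0.6],[-0,0,0.297,-0,0.6],[-0,0,0.297,-0,0.6],[-0,0,0.298,-0,0.6],[-0,0,0.297,-0,0.6],[-0,0,0.298,-0,0.6],[-0,0,0.297,-0,0.6],[0,0,0,0,0.6]]
```

send_rows:
  deltas:
    - [[-0.38,-0.46,0.45,-0.18,0.6],[-0.37,-0.46,0.45,-0.18,0.6],[-0.37,-0.47,0.45,-0.18,0.6],[-0.36,-0.47,0.45,-0.18,0.6],[-0.35,-0.48,0.45,-0.18,0.6],[-0.34,-0.48,0.45,-0.18,0.6],[-0.34,-0.49,0.45,-0.18,0.6],[-0.33,-0.49,0.45,-0.18,0.6],[-0.32,-0.5,0.45,-0.18,0.6],[-0.32,-0.51,0.45,-0.2,0.6]]

```text
clock: 3.58
tcp_pos: [0.3466, 0.3092, 0.119]
tool_rot: [-3.133, -0.232, -0.0]
wrist_force: [0.9, 0.0, 0.7]
grip_width: 0.0546
finger_force: 0.0
```

```bash
python3 - <<'E'
from h import *
show()
im,d,c=grab('wrist','w3.png')
go([(347,312,13,8.5,8,.6)])
E
```

```text
t3.58 p [346.6 309.2 119. ] yaw 8.46 tilt 0.0003 F [0.9 0.  0.7] w 54.6 ff 0.0
[[0.012,-0.005,0.322,0.001,0.6],[0.012,-0.005,0.322,0.001,0.6],[0.012,-0.005,0.322,0.002,0.6],[0.012,-0.005,0.322,0.001,0.6],[0.012,-0.005,0.321,0.002,0.6],[0.011,-0.005,0.322,0.001,0.6],[0.012,-0.005,0.321,0.002,0.6],[0.011,-0.005,0.322,0.001,0.6],[0,0,0,0,0.6],[0,0,0,0,0.6]]
```

View pics/w3.png

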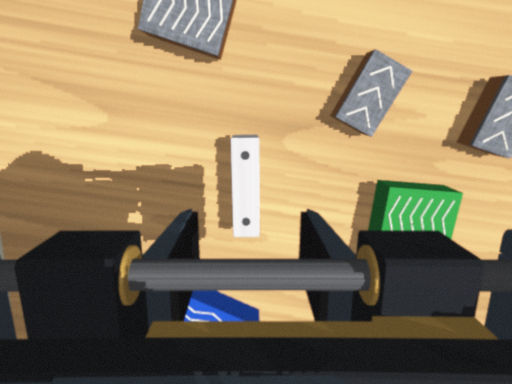

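The stop bar is fully visible at (246,136)-(246,236), between the fingers. I'll measure it from this view.

```bash
python3 - <<'E'
from h import *
im,d,c=grab('wrist')
for r,zt,s,uv,col in blobs(c,d,im,0.02,0.045,amin=200,yl=(.2,.4)): print(np.round(r[0],1),np.round(r[1],1),round(r[2],1),round(zt,4),uv,col.astype(int))
E
```

```text
[472.1 373.1] [54. 37.] 82.4 0.0316 [193  26] [151 153 158]
[439.7 218.4] [36.7 60.8] 71.5 0.0244 [372  89] [147 150 156]
[345.2 312.7] [90.2 23.4] 9.0 0.0312 [245 184] [234 232 232]
```

send_rows:
  deltas:
    - [[-0.02,-0.08,0.33,-0.1,0.6],[0,0,0.33,0,0.6],[0,0,0.33,0,0.6],[0,0,0.33,0,0.6],[0,0,0.33,0,0.6],[0,0,0.33,0,0.6],[0,0,0.33,0,0.6],[0,0,0.33,0,0.6],[0,0,0,0,0],[0,0,0,0,0]]

```text
clock: 4.52
tcp_pos: [0.3463, 0.3112, 0.0142]
tool_rot: [3.132, 0.243, -0.001]
wrist_force: [0.5, -0.8, 0.2]
grip_width: 0.0443
finger_force: 0.0
```

send_rows:
  deltas:
    - [[0,0,0,0,0],[0,0,0,0,0],[0,0,0,0,0],[0,0,0,0,0],[0,0,-0.2,0,0],[0,0,-0.4,0,0],[0,0,-0.6,0,0],[0,0,-0.6,0,0],[0,0,-0.6,0,0],[0,0,-0.3,0,0]]

```text
clock: 5.35
tcp_pos: [0.347, 0.3123, 0.1254]
tool_rot: [-3.13, -0.243, -0.004]
wrist_force: [-0.6, 0.7, 0.8]
grip_width: 0.0005
finger_force: 0.0
```

```bash
python3 - <<'E'
from h import *
show()
im,d,c=grab('wrist','w4.png')
s,p,y,R=state()
W=world(c,d)*1000; L=(W-p*1000)@R  # tool coords
k=(d.reshape(-1)>0)&(abs(L[:,1])<14)&(L[:,2]<5)&(L[:,2]>-40)&(L[:,0]<70)&(L[:,0]>-60)
P=L[k]; print(k.sum(),np.percentile(P,[0,2,50,98,100],axis=0)); print(rect(P[:,:2]))
E
```

```text
t5.35 p [347.  312.3 125.4] yaw 8.89 tilt 0.0031 F [-0.6  0.7  0.8] w 0.5 ff 0.0
317 [[ 14.76902184  -9.62899635 -39.98403666]
 [ 14.89958497  -8.63203337 -39.73083593]
 [ 16.46844838   1.13993354 -33.46338885]
 [ 17.03764748   9.41813148 -24.64990627]
 [ 17.24498433  10.4553129  -23.90142167]]
((15.97481918334961, 0.4122028350830078), (20.081188201904297, 2.3791582584381104), 89.29903411865234)
```

View pics/w4.png

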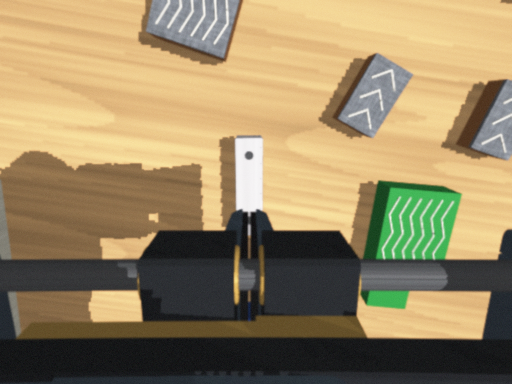

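```bash
python3 - <<'E'
from h import *
im,d,c=grab('wrist')
for r,zt,s,uv,col in blobs(c,d,im,0.015,0.045,amin=200,yl=(.2,.4)): print(np.round(r[0],1),np.round(r[1],1),round(r[2],1),round(zt,4),uv,col.astype(int))
E
```

```text
[476.4 373.1] [54.9 45.7] 81.1 0.0316 [202  31] [154 155 160]
[439.5 218.5] [36.6 60.4] 71.6 0.0244 [370  96] [146 149 153]
[345.6 312.7] [89.4 23.8] 9.4 0.0312 [249 186] [232 229 230]
```

The bar is still on the table at the same place, because the fingers had not finished closing. I'll repeat with a longer wait.

send_rows:
  deltas:
    - [[0,0,0,0,0.5],[0,0,0,0,0.5],[0,0,0,0,0.5],[0,0,0,0,0.5],[0,0,0,0,0.5],[-0.02,0,0.5,0,0.5],[0,0,0.7,0,0.5],[0,0,0.7,0,0.5],[0,0,0.6,0,0.5],[0,0,0.31,0,0.5]]

```text
clock: 6.28
tcp_pos: [0.3441, 0.3104, 0.007]
tool_rot: [3.13, 0.243, -0.004]
wrist_force: [-0.2, 0.1, -0.3]
grip_width: 0.0456
finger_force: 0.0
```

send_rows:
  deltas:
    - [[0,0,0,0,0],[0,0,0,0,0],[0,0,0,0,0],[0,0,0,0,0],[0,0,0,0,0],[0,0,0,0,0],[0,0,0,0,0],[0,0,0,0,0],[0,0,0,0,0],[0,0,0,0,0]]

```text
clock: 7.12
tcp_pos: [0.3454, 0.3115, 0.0098]
tool_rot: [-3.132, -0.243, -0.0]
wrist_force: [-0.2, 0.7, -0.3]
grip_width: 0.0002
finger_force: 0.0
```

send_rows:
  deltas:
    - [[0,0,-0.1,0,0],[0,0,-0.2,0,0],[0,0,-0.3,0,0],[0,0,-0.4,0,0],[0,0,-0.4,0,0],[0,0,-0.4,0,0],[0,0,-0.4,0,0],[0,0,-0.2,0,0],[0,0,0,0,0],[0,0,0,0,0]]

```text
clock: 7.95
tcp_pos: [0.3455, 0.3115, 0.1059]
tool_rot: [-3.132, -0.243, -0.001]
wrist_force: [0.2, 0.2, -0.2]
grip_width: 0.0003
finger_force: 0.0
```

```bash
python3 - <<'E'
from h import *
show()
im,d,c=grab('wrist','w5.png')
s,p,y,R=state()
W=world(c,d)*1000; L=(W-p*1000)@R  # tool coords
k=(d.reshape(-1)>0)&(abs(L[:,1])<14)&(L[:,2]<5)&(L[:,2]>-40)&(L[:,0]<70)&(L[:,0]>17.5)
P=L[k]; print(k.sum(),np.percentile(P,[0,2,50,98,100],axis=0)); 
ds=(595,-67.5); go([(450,80,140,0,10,0),(594.8,-67.3,70,-6.4,10,0)],tot=20)
E
```

```text
t7.95 p [345.5 311.5 105.9] yaw 8.88 tilt 0.0009 F [ 0.2  0.2 -0.2] w 0.3 ff 0.0
135 [[ 17.50190185  -9.34272298 -39.90158455]
 [ 17.51550066  -8.96333109 -39.8589295 ]
 [ 17.71453692   3.59461594 -34.7111842 ]
 [ 18.08236152   8.52237013 -26.25185694]
 [ 18.2344303    9.1010972  -25.92904316]]
[[0.17,0.612,-0.087,0.194,0],[0.179,0.609,-0.087,0.194,0],[0.189,0.606,-0.087,0.194,0],[0.198,0.603,-0.086,0.194,0],[0.207,0.6,-0.087,0.194,0],[0.217,0.597,-0.086,0.194,0],[0.226,0.593,-0.087,0.193,0],[0.235,0.59,-0.086,0.194,0],[0.244,0.586,-0.087,0.193,0],[0.252,0.582,-0.086,0.194,0]]
[[0.362,0.368,0.175,0.14,0],[0.366,0.364,0.175,0.14,0],[0.37,0.36,0.175,0.139,0],[0.374,0.356,0.175,0.14,0],[0.378,0.352,0.175,0.139,0],[0.382,0.348,0.175,0.14,0],[0.386,0.343,0.175,0.139,0],[0.39,0.339,0.175,0.14,0],[0.394,0.334,0.175,0.139,0],[0.397,0.33,0.175,0.14,0]]
```

```bash
python3 - <<'E'
from h import *
for n in('wrist','side','scene'):
    im,d,c=grab(n,n+'6.png')
    for r,zt,s,uv,col in blobs(c,d,im,0.015,0.045,amin=100,yl=(.25,.36),xl=(.3,.45)): print(n,np.round(r[0],1),np.round(r[1],1),round(r[2],1),round(zt,4),uv,col.astype(int))
    if n=='side': cv2.imwrite('pics/side6c.png',cv2.resize(im[220:384,120:340,::-1],None,fx=3,fy=3))
E
```

```text
wrist [345.4 312.7] [89.7 23.5] 9.3 0.0312 [247 189] [232 230 230]
side [328.7 311.5] [57.2 25.2] 10.1 0.0327 [233 319] [222 222 222]
scene [346.4 310.1] [92.  30.3] 9.6 0.033 [304 138] [144 140 140]
```

View pics/side6c.png

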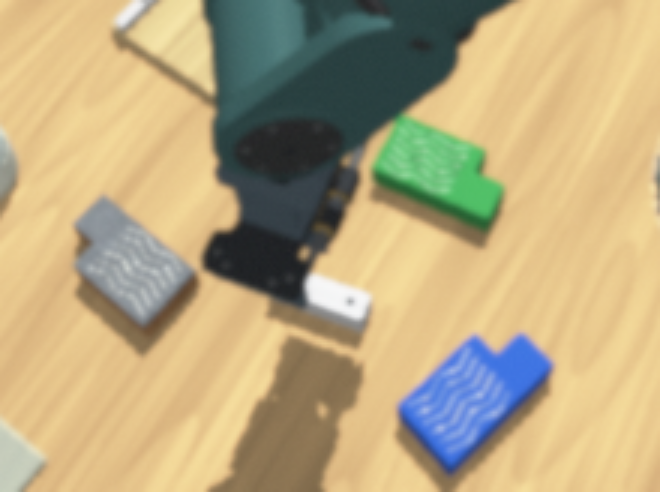

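```bash
python3 - <<'E'
from h import *
show()
im,d,c=grab('wrist')
s,p,y,R=state()
print('d range',d[d>0].min())
W=world(c,d)*1000; L=((W-p*1000)@R).reshape(384,512,3)
for v in range(196,262,4): print(v,[tuple(np.round(L[v,u]).astype(int)) for u in(232,240,246,256,264)],im[v,240],round(float(d[v,240]),3))
# project TCP and expected points
for q in([0,0,0],[16,0,0],[16,5,0],[16,5,-25]):
    X=R@np.array(q)/1000+p; uv,_=cv2.projectPoints(X.reshape(1,3),cv2.Rodrigues(np.array(c['R']))[0],np.array(c['t']),c['mtx'],np.array(c['dist_coeffs'])); print(q,uv.ravel())
E
```

```text
t8.15 p [344.9 311.1 104.9] yaw 8.88 tilt 0.0015 F [0.4 0.3 0.4] w 0.5 ff 0.0
d range 0.055539675
196 [(np.int64(-12), np.int64(-16), np.int64(105)), (np.int64(-4), np.int64(-7), np.int64(75)), (np.int64(-3), np.int64(-2), np.int64(73)), (np.int64(-3), np.int64(6), np.int64(74)), (np.int64(-12), np.int64(14), np.int64(106))] [245 244 245] 0.281
200 [(np.int64(-16), np.int64(-16), np.int64(105)), (np.int64(-7), np.int64(-7), np.int64(76)), (np.int64(-7), np.int64(-2), np.int64(75)), (np.int64(-7), np.int64(6), np.int64(74)), (np.int64(-16), np.int64(14), np.int64(105))] [245 243 244] 0.283
204 [(np.int64(-19), np.int64(-16), np.int64(104)), (np.int64(-11), np.int64(-7), np.int64(75)), (np.int64(-10), np.int64(-2), np.int64(74)), (np.int64(-10), np.int64(6), np.int64(74)), (np.int64(-20), np.int64(14), np.int64(105))] [246 244 245] 0.283
208 [(np.int64(-23), np.int64(-16), np.int64(104)), (np.int64(-14), np.int64(-7), np.int64(74)), (np.int64(-14), np.int64(-2), np.int64(75)), (np.int64(-14), np.int64(6), np.int64(76)), (np.int64(-24), np.int64(14), np.int64(104))] [227 224 227] 0.283

[... 2657 characters left out ...]
7), np.int64(4), np.int64(-122))] [58 49 33] 0.13
256 [(np.int64(38), np.int64(-4), np.int64(-125)), (np.int64(16), np.int64(-3), np.int64(-79)), (np.int64(16), np.int64(-1), np.int64(-79)), (np.int64(15), np.int64(3), np.int64(-78)), (np.int64(38), np.int64(4), np.int64(-125))] [57 48 30] 0.127
260 [(np.int64(37), np.int64(-4), np.int64(-126)), (np.int64(33), np.int64(-2), np.int64(-117)), (np.int64(33), np.int64(0), np.int64(-117)), (np.int64(33), np.int64(2), np.int64(-116)), (np.int64(72), np.int64(0), np.int64(-196))] [60 55 52] 0.086
[0, 0, 0] [248.5349779 222.9187733]
[16, 0, 0] [248.49851634 198.12097418]
[16, 5, 0] [256.71777007 198.11236369]
[16, 5, -25] [257.77156972 210.94792699]
```

The closed fingertips appear about 27 mm behind the reported TCP, so they closed above the bar. I'll go lower, carefully.

send_rows:
  deltas:
    - [[0,0,0,0,0.5],[0,0,0,0,0.5],[0,0,0,0,0.5],[0,0,0,0,0.5],[0,0,0,0,0.5],[0,0,0.5,0,0.5],[0,0,0.6,0,0.5],[0,0,0.6,0,0.5],[0,0,0.5,0,0.5],[0,0,0.2,0,0.5]]

```text
clock: 9.03
tcp_pos: [0.3443, 0.3106, 0.0076]
tool_rot: [3.131, 0.243, -0.004]
wrist_force: [-0.2, -0.7, -0.6]
grip_width: 0.0453
finger_force: 0.0
```

send_rows:
  deltas:
    - [[0,0,0.05,0,0.5],[0,0,0.05,0,0.5],[0,0,0.05,0,0.5],[0,0,0.05,0,0.5],[0,0,0,0,0.5],[0,0,0,0,0.5],[0,0,0,0,0.5],[0,0,0,0,0.5],[0,0,0,0,0.5],[0,0,0,0,0.5]]

```text
clock: 9.87
tcp_pos: [0.3455, 0.3115, 0.0018]
tool_rot: [-3.132, -0.243, -0.0]
wrist_force: [0.3, -1.1, 0.9]
grip_width: 0.0457
finger_force: 0.0
```

```bash
python3 - <<'E'
from h import *
show()
im,d,c=grab('wrist')
s,p,y,R=state()
W=world(c,d)*1000; L=((W-p*1000)@R).reshape(384,512,3)
m=(d>0)&(abs(L[...,1])>20)&(abs(L[...,1])<40)&(L[...,0]<30)&(L[...,0]>-10)
for u in range(180,320,8):
    q=L[150:260,u][m[150:260,u]]; 
    if len(q): print(u,np.round(q[[0,1,2,-1]]).astype(int).tolist())
E
```

```text
t9.87 p [345.5 311.5   1.8] yaw 8.88 tilt 0.0002 F [ 0.3 -1.1  0.9] w 45.7 ff 0.0
180 [[17, -32, -47], [17, -32, -49], [17, -32, -49], [16, -26, -81]]
188 [[30, -37, 2], [30, -36, 0], [29, -37, 2], [16, -23, -80]]
196 [[29, -32, 2], [29, -32, 1], [28, -32, 1], [7, -23, -62]]
204 [[30, -27, 1], [29, -27, 2], [28, -27, 1], [-6, -23, -36]]
212 [[29, -22, 2], [29, -22, 1], [28, -22, 1], [-10, -23, 1]]
284 [[30, 21, 2], [29, 21, 2], [29, 21, 1], [-9, 22, 2]]
292 [[29, 26, 2], [29, 26, 2], [28, 26, 2], [-7, 23, -33]]
300 [[30, 31, 3], [30, 31, 1], [29, 31, 2], [5, 23, -59]]
308 [[29, 36, 1], [29, 36, 2], [28, 36, 3], [15, 23, -79]]
316 [[17, 33, -42], [18, 32, -47], [18, 32, -48], [16, 25, -81]]
```

send_rows:
  deltas:
    - [[0,0,0.1,0,0.5],[0,0,0.1,0,0.5],[0,0,0.1,0,0.5],[0,0,0.05,0,0.5],[0,0,0,0,0.5],[0,0,0,0,0],[0,0,0,0,0],[0,0,0,0,0],[0,0,0,0,0],[0,0,0,0,0]]

```text
clock: 10.75
tcp_pos: [0.3455, 0.3116, -0.0121]
tool_rot: [-3.132, -0.243, -0.0]
wrist_force: [0.0, 0.7, 0.4]
grip_width: 0.0236
finger_force: 30.0
```

send_rows:
  deltas:
    - [[0,0,0,0,0],[0,0,0,0,0],[0,0,0,0,0],[0,0,0,0,0],[0,0,0,0,0],[0,0,0,0,0],[0,0,0,0,0],[0,0,0,0,0],[0,0,0,0,0],[0,0,0,0,0]]

```text
clock: 11.58
tcp_pos: [0.3455, 0.3116, -0.0121]
tool_rot: [-3.132, -0.243, -0.0]
wrist_force: [-0.1, 0.4, 6.5]
grip_width: 0.0238
finger_force: 30.0
```

send_rows:
  deltas:
    - [[0,0,-0.1,0,0],[0,0,-0.2,0,0],[0,0,-0.3,0,0],[0,0,-0.4,0,0],[0,0,-0.4,0,0],[0,0,-0.4,0,0],[0,0,-0.4,0,0],[0,0,-0.2,0,0],[0,0,0,0,0],[0,0,0,0,0]]

```text
clock: 12.42
tcp_pos: [0.3454, 0.3114, 0.0838]
tool_rot: [-3.132, -0.243, -0.001]
wrist_force: [0.0, -0.5, -1.9]
grip_width: 0.0241
finger_force: 30.0
```

```bash
python3 - <<'E'
from h import *
show()
im,d,c=grab('wrist','w7.png')
s,p,y,R=state()
W=world(c,d)*1000; L=(W-p*1000)@R
k=(d.reshape(-1)>0)&(abs(L[:,1])<22)&(L[:,2]<0)&(L[:,2]>-80)&(L[:,0]<80)&(im.reshape(-1,3).min(1)>120)
P=L[k]; print(k.sum(),np.percentile(P,[0,2,50,98,100],axis=0)); print(rect(P[:,:2]))
T=P[P[:,2]<np.median(P[:,2])+4]; A=np.c_[T[:,:2],np.ones(len(T))]; print('plane',np.linalg.lstsq(A,T[:,2],rcond=None)[0])
go([(450,80,140,0,10,0),(594.8,-67.3,70,-6.4,10,0)],tot=20)
E
```

```text
t12.42 p [345.4 311.4  83.8] yaw 8.88 tilt 0.0006 F [ 0.  -0.5 -1.9] w 24.1 ff 30.0
6038 [[-3.90754154e+01 -1.21635005e+01 -4.53330524e+01]
 [-3.69175153e+01 -1.14799281e+01 -4.41294463e+01]
 [ 1.76540111e+01  4.13110312e-02 -4.28380701e+01]
 [ 4.49830431e+01  1.12798494e+01 -2.25986111e+01]
 [ 4.52336731e+01  1.50060406e+01 -1.33280132e+01]]
((3.078289031982422, 1.4505414962768555), (27.144174575805664, 84.31376647949219), 89.9347915649414)
plane [-4.68749913e-04  3.64711369e-05 -4.28661655e+01]
[[0.17,0.612,-0.142,0.194,0],[0.179,0.609,-0.142,0.194,0],[0.189,0.606,-0.142,0.194,0],[0.198,0.603,-0.142,0.194,0],[0.208,0.6,-0.142,0.194,0],[0.217,0.596,-0.142,0.194,0],[0.226,0.593,-0.142,0.193,0],[0.235,0.59,-0.141,0.194,0],[0.244,0.586,-0.142,0.193,0],[0.254,0.581,-0.141,0.194,0]]
[[0.362,0.368,0.175,0.14,0],[0.366,0.364,0.175,0.14,0],[0.37,0.36,0.175,0.139,0],[0.374,0.356,0.175,0.14,0],[0.378,0.352,0.175,0.139,0],[0.382,0.348,0.175,0.14,0],[0.386,0.343,0.175,0.139,0],[0.39,0.339,0.175,0.14,0],[0.393,0.334,0.175,0.139,0],[0.398,0.33,0.175,0.14,0]]
```

View pics/w7.png

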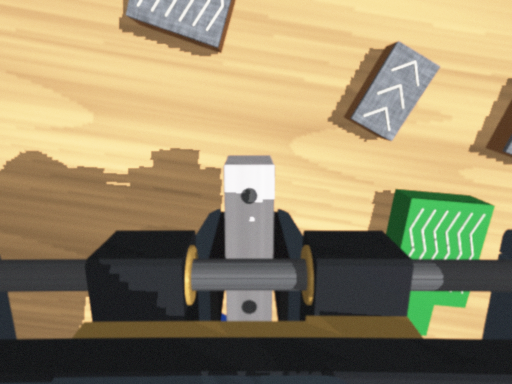

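The bar is held level and centred: its front end shows at row 158 and its axis at column 249. I'll hover just behind the slot and measure the slot from close range.

send_rows:
  deltas:
    - [[0.17,0.61,-0.14,0.19,0],[0.18,0.61,-0.14,0.19,0],[0.19,0.61,-0.14,0.19,0],[0.2,0.6,-0.14,0.19,0],[0.21,0.6,-0.14,0.19,0],[0.22,0.6,-0.14,0.19,0],[0.23,0.59,-0.14,0.2,0],[0.24,0.59,-0.14,0.2,0],[0.24,0.59,-0.14,0.2,0],[0.25,0.58,-0.14,0.2,0]]

```text
clock: 13.3
tcp_pos: [0.4506, 0.0789, 0.1389]
tool_rot: [3.141, -0.002, -0.003]
wrist_force: [0.6, 0.6, -2.3]
grip_width: 0.0239
finger_force: 30.0
```

```bash
python3 - <<'E'
from h import *
show()
go([(510,-58,110,-6.4,9,0)])
E
```

```text
t13.30 p [450.6  78.9 138.9] yaw -0.06 tilt 0.0019 F [ 0.6  0.6 -2.3] w 23.9 ff 30.0
[[0.165,0.38,0.08,0.154,0],[0.17,0.378,0.08,0.154,0],[0.175,0.376,0.08,0.153,0],[0.179,0.374,0.08,0.154,0],[0.184,0.371,0.08,0.153,0],[0.189,0.369,0.081,0.154,0],[0.193,0.367,0.08,0.153,0],[0.197,0.365,0.081,0.154,0],[0.202,0.362,0.08,0.153,0],[0,0,0,0,0]]
```

send_rows:
  deltas:
    - [[0.17,0.38,0.08,0.15,0],[0.17,0.38,0.08,0.15,0],[0.17,0.38,0.08,0.15,0],[0.18,0.37,0.08,0.15,0],[0.18,0.37,0.08,0.15,0],[0.19,0.37,0.08,0.15,0],[0.19,0.37,0.08,0.16,0],[0.2,0.37,0.08,0.16,0],[0.2,0.36,0.08,0.16,0],[0,0,0,0,0]]

```text
clock: 14.13
tcp_pos: [0.5106, -0.0586, 0.1093]
tool_rot: [3.137, -0.177, -0.003]
wrist_force: [0.1, 0.9, -2.0]
grip_width: 0.0238
finger_force: 30.0
```

```bash
cat >> h.py <<'E'
def boardfit(im,d,c,x0=600,y0=47,yaw=-6.4):
    """edge profile of floor/fence in board axes about (x0,y0)"""
    W=world(c,d)*1000; a=np.radians(yaw); e=np.array([[np.cos(a),np.sin(a)],[-np.sin(a),np.cos(a)]])
    L=(W[:,:2]-[x0,y0])@e.T
    return W,L
E
python3 - <<'E'
from h import *
show()
im,d,c=grab('wrist','w8.png')
import pickle; pickle.dump((im,d,c),open('w8.pkl','wb'))
W,L=boardfit(im,d,c); ok=d.reshape(-1)>0
top=ok&(abs(L[:,0])<50)&(L[:,1]>-95)&(L[:,1]<0)&(abs(W[:,2]-14)<4); zt=np.median(W[top,2]); print('top',zt,top.sum())
fl=ok&(abs(L[:,0])<70)&(L[:,1]<-92)&(L[:,1]>-132)&(W[:,2]<zt-5)
P=W[fl]; r=rect(P[:,:2]); print('slot',fl.sum(),np.median(P[:,2]),r,np.percentile(L[fl],[1,50,99],axis=0).round(1).tolist())
fe=ok&(L[:,0]>45)&(L[:,0]<75)&(W[:,2]>zt+8)&(W[:,2]<zt+16)&(abs(L[:,1])<140)
print('fence',fe.sum(),rect(W[fe,:2]),np.percentile(L[fe],[1,50,99],axis=0).round(1).tolist())
E
```

```text
t14.13 p [510.6 -58.6 109.3] yaw -6.46 tilt 0.0017 F [ 0.1  0.9 -2. ] w 23.8 ff 30.0
top 14.494486150085343 14402
slot 3900 4.473281296507208 ((594.5438232421875, -67.91609954833984), (28.05088996887207, 94.46625518798828), 83.52522277832031) [[-39.1, -128.6], [11.0, -114.6], [54.3, -101.0]]
fence 3995 ((660.54931640625, 26.19908905029297), (170.19627380371094, 11.946999549865723), 83.60447692871094) [[56.9, -97.6], [62.1, -16.9], [68.0, 66.9]]
```

View pics/w8.png

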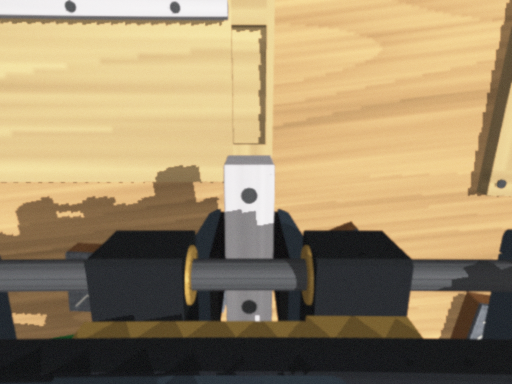

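The slot is clearly visible at (233-266, 26-143), and its measured 28.05 x 94.5 mm matches the spec.

```bash
python3 - <<'E'
from h import *
go([(594.3,-67.9,25,-6.47,8,0)])
E
```

```text
[[0.266,0.002,0.264,0.001,0],[0.266,0.002,0.264,0.001,0],[0.266,0.003,0.264,0.001,0],[0.265,0.002,0.264,0.001,0],[0.266,0.002,0.264,0.001,0],[0.265,0.003,0.264,0.001,0],[0.266,0.002,0.264,0.001,0],[0.265,0.003,0.264,0.002,0],[0,0,0,0,0],[0,0,0,0,0]]
```

send_rows:
  deltas:
    - [[0.27,0.0,0.26,0,0],[0.27,0.0,0.26,0,0],[0.27,0.0,0.26,0,0],[0.27,0.01,0.26,0,0],[0.26,0.01,0.26,0,0],[0.26,0.0,0.26,0,0],[0.26,0.0,0.26,0,0],[0.26,0.0,0.26,0,0],[0,0,0,0,0],[0,0,0,0,0]]

```text
clock: 15.02
tcp_pos: [0.5937, -0.0663, 0.0268]
tool_rot: [-3.137, 0.173, 0.003]
wrist_force: [0.3, 0.2, -2.4]
grip_width: 0.0238
finger_force: 30.0
```

```bash
python3 - <<'E'
from h import *
show()
go([(594.3,-67.9,4,-6.47,4,0),(594.3,-67.9,-8,-6.47,6,0)])
E
```

```text
t15.02 p [593.7 -66.3  26.8] yaw -6.30 tilt 0.0022 F [ 0.3  0.2 -2.4] w 23.8 ff 30.0
[[0.005,0.01,0.142,0.009,0],[0.005,0.009,0.143,0.009,0],[0.005,0.01,0.142,0.01,0],[0.005,0.009,0.143,0.009,0],[0,0,0.05,0,0],[0,0,0.05,0,0],[0,0,0.05,0,0],[0,0,0.05,0,0],[0,0,0.05,0,0],[0,0,0.05,0,0]]
```

send_rows:
  deltas:
    - [[0.02,0.04,0.1,0.04,0],[0,0,0.1,0,0],[0,0,0.1,0,0],[0,0,0.1,0,0],[0,0,0.06,0,0],[0,0,0,0,0],[0,0,0,0,0],[0,0,0,0,0],[0,0,0,0,0],[0,0,0,0,0]]

```text
clock: 15.85
tcp_pos: [0.5953, -0.0687, 0.0095]
tool_rot: [-3.136, 0.179, -0.0]
wrist_force: [0.1, 1.0, -1.8]
grip_width: 0.0237
finger_force: 30.0
```

```bash
python3 - <<'E'
from h import *
show()
go([(594.3,-67.9,-8,-6.47,8,0)])
E
```

```text
t15.85 p [595.3 -68.7   9.5] yaw -6.52 tilt 0.0002 F [ 0.1  1.  -1.8] w 23.7 ff 30.0
[[-0.004,-0.002,0.055,-0.001,0],[-0.003,-0.002,0.055,-0.001,0],[-0.004,-0.002,0.055,-0.002,0],[-0.003,-0.002,0.054,-0.001,0],[-0.004,-0.002,0.055,-0.002,0],[-0.003,-0.002,0.054,-0.001,0],[-0.004,-0.002,0.055,-0.002,0],[-0.003,-0.002,0.054,-0.001,0],[0,0,0,0,0],[0,0,0,0,0]]
```

send_rows:
  deltas:
    - [[-0.03,-0.02,0,0,0],[0,0,0.06,0,0],[0,0,0.06,0,0],[0,0,0.06,0,0],[0,0,0.06,0,0],[0,0,0.06,0,0],[0,0,0.06,0,0],[0,0,0.05,0,0],[0,0,0.03,0,0],[0,0,0,0,0]]

```text
clock: 16.68
tcp_pos: [0.594, -0.0677, -0.008]
tool_rot: [-3.136, 0.179, 0.001]
wrist_force: [-4.6, 0.3, 6.4]
grip_width: 0.0242
finger_force: 30.0
```

```bash
python3 - <<'E'
from h import *
show()
E
```

```text
t16.68 p [594.  -67.7  -8. ] yaw -6.52 tilt 0.0006 F [-4.6  0.3  6.4] w 24.2 ff 30.0
```

The bar is seated, with only light contact force. I release it, lift, and go to the first border block.

send_rows:
  deltas:
    - [[0,0,0,0,0.1],[0,0,0,0,0.25],[0,0,0,0,0.45],[0,0,0,0,0.5],[0,0,0,0,0.5],[0,0,-0.2,0,0.5],[0,0,-0.5,0,0.5],[0,0,-0.6,0,0.6],[0,0,-0.6,0,0.9],[0,0,-0.6,0,0.9]]

```text
clock: 17.52
tcp_pos: [0.5941, -0.0678, 0.0933]
tool_rot: [-3.137, 0.179, -0.0]
wrist_force: [0.7, -0.5, -0.5]
grip_width: 0.0629
finger_force: 0.0
```

```bash
python3 - <<'E'
from h import *
show()
go([(425.7,-13.7,110,69.3,20,.9)],tot=20)
E
```

```text
t17.52 p [594.1 -67.8  93.3] yaw -6.52 tilt 0.0001 F [ 0.7 -0.5 -0.5] w 62.9 ff 0.0
[[-0.217,-0.043,-0.021,-0.827,0.9],[-0.213,-0.057,-0.021,-0.827,0.9],[-0.209,-0.071,-0.021,-0.827,0.9],[-0.204,-0.085,-0.021,-0.827,0.9],[-0.198,-0.098,-0.021,-0.827,0.9],[-0.191,-0.111,-0.021,-0.827,0.9],[-0.183,-0.124,-0.021,-0.827,0.9],[-0.175,-0.136,-0.021,-0.827,0.9],[-0.165,-0.147,-0.021,-0.827,0.9],[-0.155,-0.157,-0.021,-0.827,0.9]]
[[-0.144,-0.167,-0.021,-0.827,0.9],[-0.133,-0.177,-0.021,-0.827,0.9],[-0.121,-0.185,-0.021,-0.827,0.9],[-0.109,-0.193,-0.021,-0.827,0.9],[-0.096,-0.199,-0.021,-0.827,0.9],[-0.082,-0.205,-0.02,-0.827,0.9],[-0.069,-0.21,-0.021,-0.828,0.9],[-0.054,-0.214,-0.02,-0.827,0.9],[-0.04,-0.218,-0.021,-0.828,0.9],[-0.026,-0.22,-0.02,-0.827,0.9]]
```

send_rows:
  deltas:
    - [[-0.22,-0.04,-0.02,-0.83,0.9],[-0.21,-0.06,-0.02,-0.83,0.9],[-0.21,-0.07,-0.02,-0.83,0.9],[-0.2,-0.09,-0.02,-0.83,0.9],[-0.2,-0.1,-0.02,-0.83,0.9],[-0.19,-0.11,-0.02,-0.83,0.9],[-0.18,-0.12,-0.02,-0.83,0.9],[-0.18,-0.14,-0.02,-0.83,0.9],[-0.17,-0.15,-0.02,-0.83,0.9],[-0.16,-0.16,-0.02,-0.83,0.9]]

```text
clock: 18.35
tcp_pos: [0.5091, -0.0405, 0.1003]
tool_rot: [3.022, 0.858, 0.001]
wrist_force: [-0.9, -0.6, -0.2]
grip_width: 0.0822
finger_force: 0.0
```

send_rows:
  deltas:
    - [[-0.14,-0.17,-0.02,-0.83,0.9],[-0.13,-0.18,-0.02,-0.83,0.9],[-0.12,-0.19,-0.02,-0.83,0.9],[-0.11,-0.19,-0.02,-0.83,0.9],[-0.1,-0.2,-0.02,-0.83,0.9],[-0.08,-0.21,-0.02,-0.83,0.9],[-0.07,-0.21,-0.02,-0.83,0.9],[-0.05,-0.21,-0.02,-0.83,0.9],[-0.04,-0.22,-0.02,-0.83,0.9],[-0.03,-0.22,-0.02,-0.83,0.9]]

```text
clock: 19.18
tcp_pos: [0.4247, -0.0133, 0.1083]
tool_rot: [2.577, 1.796, 0.001]
wrist_force: [0.3, 0.6, 0.3]
grip_width: 0.0818
finger_force: 0.0
```

```bash
cat >> h.py <<'E'
def near(n='wrist',zlo=.012,zhi=.045,rad=70,xy=None,img=None,amin=150):
    im,d,c=img or grab(n); s,p,y,R=state(); xy=p[:2]*1000 if xy is None else xy
    for r,zt,s,uv,col in blobs(c,d,im,zlo,zhi,amin=amin):
        if np.hypot(*(np.array(r[0])-xy))<rad:
            a=r[2] if r[1][0]>r[1][1] else r[2]+90
            print('obj',np.round(r[0],1),np.round(sorted(r[1]),1),'long axis %.1f'%((a+90)%180-90),'z %.4f'%zt,uv,col.astype(int))
def tips(img):
    im,d,c=img; s,p,y,R=state(); W=world(c,d)*1000; L=(W-p*1000)@R
    k=(d.reshape(-1)>0)&(abs(L[:,1])<62)&(abs(L[:,0]-16)<3)&(L[:,2]<-5)&(L[:,2]>-90)&(im.reshape(-1,3).max(1)<90)
    q=L[k]; 
    for sg in(-1,1):
        t=q[q[:,1]*sg>0]; print('tip z',np.sort(t[:,2])[-8:].round(1),'inner y',np.percentile(abs(t[:,1]),2))
E
python3 - <<'E'
from h import *
show()
img=grab('wrist','w9.png'); near(img=img); tips(img)
img=grab('side'); near(img=img,xy=np.array([594,-68]),zlo=.028,rad=60,amin=60)
E
```

```text
t19.18 p [424.7 -13.3 108.3] yaw 69.76 tilt 0.0006 F [0.3 0.6 0.3] w 81.8 ff 0.0
obj [425. -14.] [36.6 60.1] long axis -20.5 z 0.0242 [250 188] [139 141 144]
tip z [-26.8 -26.8 -26.8 -26.5 -26.3 -26.3 -26.3 -26.2] inner y 39.507186493240994
tip z [-27.8 -27.4 -27.2 -26.9 -26.9 -26.8 -26.6 -26.1] inner y 42.25983155794871
obj [593.4 -63.6] [27.1 91.4] long axis -7.4 z 0.0360 [223 185] [217 217 215]
```

View pics/w9.png

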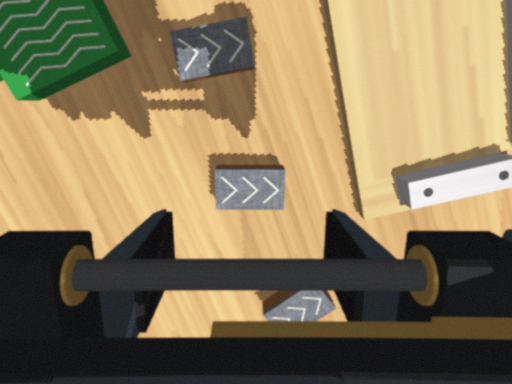

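C is at (250,188), centred between the fingers at (172,212) and (327,212). The seated stop bar shows at (455,180). The fingertips lie about 26 mm behind the reported TCP.

send_rows:
  deltas:
    - [[-0.01,0,0.4,0,0.9],[0,0,0.6,0,0.9],[0,0,0.7,0,0.9],[0,0,0.7,0,0.9],[0,0,0.4,0,0.9],[0,0,0.17,0,0.9],[0,0,0,0,0.9],[0,0,0,0,0.5],[0,0,0,0,0.5],[0,0,0,0,0.5]]

```text
clock: 20.12
tcp_pos: [0.4259, -0.0139, -0.01]
tool_rot: [2.58, 1.791, 0.002]
wrist_force: [-1.0, -0.3, 0.4]
grip_width: 0.0651
finger_force: 0.0
```

send_rows:
  deltas:
    - [[0,0,0,0,0.5],[0,0,0,0,0.5],[0,0,0,0,0.5],[0,0,0,0,0.5],[0,0,0,0,0.5],[0,0,-0.2,0,0.5],[0,0,-0.4,0,0.5],[0,0,-0.5,0,0.5],[0,0,-0.4,0,0.5],[0,0,-0.2,0,0.5]]

```text
clock: 20.95
tcp_pos: [0.4258, -0.0139, 0.0592]
tool_rot: [2.579, 1.791, 0.003]
wrist_force: [0.9, -0.0, -0.9]
grip_width: 0.0598
finger_force: 30.0
```

```bash
cat >> h.py <<'E'
def slotpos(k,x=0,y=0):
    a=np.radians(-6.47); ex=np.array([np.cos(a),np.sin(a)]); ey=np.array([-ex[1],ex[0]])
    return np.array([616.9,-40.2])+ex*x+ey*(36*k+y)
E
python3 - <<'E'
from h import *
show(); img=grab('wrist','w10.png'); im,d,c=img
s,p,y,R=state()
W=world(c,d)*1000; L=(W-p*1000)@R
k=(d.reshape(-1)>0)&(abs(L[:,1])<34)&(L[:,2]<-10)&(L[:,2]>-60)&(abs(L[:,0])<30)&(im.reshape(-1,3).min(1)>95)
P=L[k]; print(k.sum(),np.percentile(P,[0,2,50,98,100],axis=0).round(1).tolist()); 
q=slotpos(0,-1,1.5); print(q)
go([(q[0],q[1],70,83.53,10,.5)])
E
```

```text
t20.95 p [425.8 -13.9  59.2] yaw 69.56 tilt 0.0027 F [ 0.9 -0.  -0.9] w 59.8 ff 30.0
2676 [[-8.0, -30.8, -35.4], [-7.5, -29.8, -34.5], [1.1, -10.7, -33.1], [17.1, 21.7, -31.8], [17.8, 32.4, -10.4]]
[616.07539346 -38.59687055]
[[0.108,0.466,-0.026,-0.305,0.5],[0.096,0.469,-0.026,-0.305,0.5],[0.085,0.471,-0.026,-0.305,0.5],[0.073,0.473,-0.026,-0.305,0.5],[0.062,0.474,-0.026,-0.304,0.5],[0.05,0.476,-0.026,-0.305,0.5],[0.039,0.477,-0.026,-0.304,0.5],[0.027,0.478,-0.026,-0.305,0.5],[0.016,0.478,-0.025,-0.304,0.5],[0.004,0.478,-0.026,-0.305,0.5]]
```

send_rows:
  deltas:
    - [[0.11,0.47,-0.03,-0.3,0.5],[0.1,0.47,-0.03,-0.3,0.5],[0.08,0.47,-0.03,-0.3,0.5],[0.07,0.47,-0.03,-0.3,0.5],[0.06,0.47,-0.03,-0.31,0.5],[0.05,0.48,-0.03,-0.31,0.5],[0.04,0.48,-0.03,-0.31,0.5],[0.03,0.48,-0.03,-0.31,0.5],[0.02,0.48,-0.02,-0.3,0.5],[0,0.48,-0.02,-0.3,0.5]]

```text
clock: 21.83
tcp_pos: [0.6155, -0.0387, 0.0675]
tool_rot: [-2.342, -2.093, 0.001]
wrist_force: [0.1, 1.1, 0.5]
grip_width: 0.0594
finger_force: 30.0
```

send_rows:
  deltas:
    - [[0,0,0.2,0,0.5],[0,0,0.3,0,0.5],[0,0,0.3,0,0.5],[0,0,0.2,0,0.5],[0,0,0,0,0.5],[0,0,0,0,0.5],[0,0,0,0,0.5],[0,0,0,0,0.5],[0,0,0,0,0.5],[0,0,0,0,0.5]]

```text
clock: 22.67
tcp_pos: [0.6153, -0.0387, 0.0286]
tool_rot: [2.343, 2.092, 0.001]
wrist_force: [0.0, 0.2, 0.4]
grip_width: 0.0595
finger_force: 30.0
```

```bash
python3 - <<'E'
from h import *
show()
q=slotpos(0,-1,1.5); go([(q[0],q[1],4,83.53,8,.5)])
E
```

```text
t22.67 p [615.3 -38.7  28.6] yaw 83.50 tilt 0.0007 F [0.  0.2 0.4] w 59.5 ff 30.0
[[0.001,0.002,0.077,-0.001,0.5],[0,0.003,0.077,-0.001,0.5],[0.001,0.002,0.077,-0.001,0.5],[0,0.003,0.077,-0.001,0.5],[0.001,0.002,0.077,-0,0.5],[0,0.003,0.077,-0.001,0.5],[0.001,0.002,0.077,-0,0.5],[0,0.003,0.076,-0.001,0.5],[0,0,0,0,0.5],[0,0,0,0,0.5]]
```

send_rows:
  deltas:
    - [[0,0.02,0.1,0,0.5],[0,0,0.1,0,0.5],[0,0,0.1,0,0.5],[0,0,0.1,0,0.5],[0,0,0.1,0,0.5],[0,0,0.07,0,0.5],[0,0,0.04,0,0.5],[0,0,0.01,0,0.5],[0,0,0,0,0.5],[0,0,0,0,0.5]]

```text
clock: 23.5
tcp_pos: [0.6155, -0.0387, 0.0038]
tool_rot: [-2.343, -2.091, 0.001]
wrist_force: [-6.2, 0.8, 13.4]
grip_width: 0.0597
finger_force: 30.0
```

send_rows:
  deltas:
    - [[0,0,0,0,0.6],[0,0,0,0,0.66],[0,0,0,0,0.68],[0,0,0,0,0.7],[0,0,0,0,0.72],[0,0,0,0,0.75],[0,0,0,0,0.78],[0,0,-0.1,0,0.8],[0,0,-0.3,0,0.85],[0,0,-0.5,0,0.9]]

```text
clock: 24.33
tcp_pos: [0.6146, -0.0387, 0.0389]
tool_rot: [-2.342, -2.091, 0.003]
wrist_force: [-0.5, -0.3, -0.2]
grip_width: 0.081
finger_force: 0.0
```

```bash
python3 - <<'E'
from h import *
show()
go([(530,35,110,83,6,.9),(437.5,102.4,110,79.5,6,.9),(437.5,102.4,110,79.5,8,.9)],tot=20)
E
```

```text
t24.33 p [614.6 -38.7  38.9] yaw 83.50 tilt 0.0027 F [-0.5 -0.3 -0.2] w 81.0 ff 0.0
[[0.265,-0.385,-0.296,0.018,0.9],[0.264,-0.386,-0.296,0.018,0.9],[0.264,-0.386,-0.296,0.018,0.9],[0.263,-0.386,-0.296,0.019,0.9],[0.263,-0.387,-0.297,0.018,0.9],[0.263,-0.387,-0.296,0.019,0.9],[0.232,-0.417,-0,0.127,0.9],[0.227,-0.419,-0,0.127,0.9],[0.223,-0.421,-0,0.127,0.9],[0.219,-0.424,-0,0.127,0.9]]
[[0.215,-0.426,-0,0.128,0.9],[0.21,-0.427,-0,0.127,0.9],[0,-0,-0,0,0.9],[0,-0,-0,0,0.9],[0,-0,-0,0,0.9],[0,-0,-0,0,0.9],[0,-0,-0,0,0.9],[0,-0,-0,0,0.9],[0,-0,-0,0,0.9],[0,-0,-0,0,0.9]]
```

send_rows:
  deltas:
    - [[0.26,-0.39,-0.3,0.02,0.9],[0.26,-0.39,-0.3,0.02,0.9],[0.26,-0.39,-0.3,0.02,0.9],[0.26,-0.39,-0.3,0.02,0.9],[0.26,-0.39,-0.3,0.02,0.9],[0.26,-0.39,-0.29,0.02,0.9],[0.23,-0.42,0,0.13,0.9],[0.23,-0.42,0,0.13,0.9],[0.22,-0.42,0,0.13,0.9],[0.22,-0.42,0,0.13,0.9]]

```text
clock: 25.17
tcp_pos: [0.4681, 0.0796, 0.112]
tool_rot: [2.397, 2.03, 0.002]
wrist_force: [-0.3, -0.8, -0.2]
grip_width: 0.0819
finger_force: 0.0
```

send_rows:
  deltas:
    - [[0.22,-0.42,0,0.13,0.9],[0.21,-0.43,0,0.13,0.9],[0,0,0,0,0.9],[0,0,0,0,0.9],[0,0,0,0,0.9],[0,0,0,0,0.9],[0,0,0,0,0.9],[0,0,0,0,0.9],[0,0,0,0,0.9],[0,0,0,0,0.9]]

```text
clock: 26.0
tcp_pos: [0.4381, 0.1016, 0.1109]
tool_rot: [-2.418, -2.006, 0.0]
wrist_force: [-0.2, -0.9, 0.1]
grip_width: 0.082
finger_force: 0.0
```

```bash
cat >> h.py <<'E'
def rowcheck(img=None,n='side'):
    im,d,c=img or grab(n); a=np.radians(-6.47); e=np.array([[np.cos(a),np.sin(a)],[-np.sin(a),np.cos(a)]])
    W=world(c,d)*1000; L=(W[:,:2]-[616.9,-40.2])@e.T
    k=(d.reshape(-1)>0)&(W[:,2]>32)&(W[:,2]<43)&(L[:,0]>-45)&(L[:,0]<35)&(L[:,1]>-17)&(L[:,1]<200)
    P=L[k]; 
    if len(P): print('row local: x',np.percentile(P[:,0],[1,99]).round(1),'y',np.percentile(P[:,1],[1,99]).round(1),'z',np.median(W[k,2]).round(1),rect(P))
E
python3 - <<'E'
from h import *
show(); near(); rowcheck()
near('scene',xy=np.array([428,-60]),rad=300,amin=100)
E
```

```text
t26.00 p [438.1 101.6 110.9] yaw 79.36 tilt 0.0002 F [-0.2 -0.9  0.1] w 82.0 ff 0.0
obj [436.6 102.1] [36.3 59.9] long axis -10.3 z 0.0243 [247 186] [139 140 145]
obj [335.  152.5] [67.5 69.9] long axis 3.4 z 0.0332 [270 153] [ 69 105  67]
obj [439.6 215.9] [38.3 61.5] long axis -18.7 z 0.0260 [305 160] [82 76 70]
obj [437.2 100.1] [39.1 65.7] long axis -12.5 z 0.0259 [280 172] [103  96  91]
obj [650.2  23.9] [ 93.1 276.5] long axis 59.6 z 0.0344 [304 208] [152 136 112]
obj [ 426.6 -145.6] [39.7 62.1] long axis 16.9 z 0.0258 [221 203] [106  99  94]
obj [ 338.7 -274.9] [37.  65.3] long axis -16.0 z 0.0255 [169 206] [107 100  96]
```

send_rows:
  deltas:
    - [[0,-0.04,0.4,0,0.9],[0,0,0.6,0,0.9],[0,0,0.7,0,0.9],[0,0,0.7,0,0.9],[0,0,0.4,0,0.9],[0,0,0.23,0,0.9],[0,0,0,0,0.9],[0,0,0,0,0.5],[0,0,0,0,0.5],[0,0,0,0,0.5]]

```text
clock: 26.98
tcp_pos: [0.4373, 0.1023, -0.0092]
tool_rot: [2.417, 2.006, 0.003]
wrist_force: [-0.4, -0.1, -0.5]
grip_width: 0.0648
finger_force: 0.0
```

send_rows:
  deltas:
    - [[0,0,0,0,0.5],[0,0,0,0,0.5],[0,0,0,0,0.5],[0,0,0,0,0.5],[0,0,0,0,0.5],[0,0,-0.2,0,0.5],[0,0,-0.4,0,0.5],[0,0,-0.5,0,0.5],[0,0,-0.4,0,0.5],[0,0,-0.3,0,0.5]]

```text
clock: 27.82
tcp_pos: [0.4369, 0.1022, 0.0638]
tool_rot: [2.417, 2.006, 0.002]
wrist_force: [-0.8, 1.3, 0.5]
grip_width: 0.0594
finger_force: 30.0
```

```bash
cat >> h.py <<'E'
def held():
    img=grab('wrist'); im,d,c=img; s,p,y,R=state()
    W=world(c,d)*1000; L=(W-p*1000)@R
    k=(d.reshape(-1)>0)&(abs(L[:,1])<32)&(L[:,2]<-25)&(L[:,2]>-40)&(abs(L[:,0])<30)&(im.reshape(-1,3).min(1)>95)
    P=L[k]
    if len(P): print('held',k.sum(),np.percentile(P,[0,1,50,99,100],axis=0).round(1).tolist())
    return img
E
python3 - <<'E'
from h import *
show(); held(); rowcheck()
q=slotpos(1,-1,2); print(q)
go([(q[0],q[1],65,83.53,10,.5)])
E
```

```text
t27.82 p [436.9 102.2  63.8] yaw 79.38 tilt 0.0017 F [-0.8  1.3  0.5] w 59.4 ff 30.0
held 2974 [[-9.2, -31.3, -33.5], [-8.3, -30.7, -32.8], [-0.0, -6.8, -31.3], [16.9, 22.8, -29.8], [17.5, 27.0, -26.3]]
row local: x [ 9.6 25.5] y [17.6 24.3] z 34.7 ((17.086435317993164, 20.43968391418457), (4.562979221343994, 16.657001495361328), 77.30821990966797)
[620.18832169  -2.32933932]
[[-0.173,0.497,-0.003,-0.091,0.5],[-0.177,0.495,-0.003,-0.09,0.5],[-0.18,0.494,-0.002,-0.091,0.5],[-0.184,0.493,-0.003,-0.09,0.5],[-0.188,0.491,-0.002,-0.091,0.5],[-0.191,0.49,-0.003,-0.09,0.5],[-0.195,0.488,-0.002,-0.091,0.5],[-0.198,0.487,-0.003,-0.09,0.5],[-0.201,0.486,-0.002,-0.091,0.5],[-0.205,0.484,-0.003,-0.09,0.5]]
```

send_rows:
  deltas:
    - [[-0.17,0.5,0,-0.09,0.5],[-0.17,0.5,0,-0.09,0.5],[-0.17,0.5,0,-0.09,0.5],[-0.18,0.49,0,-0.09,0.5],[-0.18,0.49,0,-0.09,0.5],[-0.19,0.49,0,-0.09,0.5],[-0.19,0.49,0,-0.09,0.5],[-0.2,0.49,0,-0.09,0.5],[-0.2,0.49,0,-0.09,0.5],[-0.2,0.48,0,-0.09,0.5]]

```text
clock: 28.75
tcp_pos: [0.6201, -0.0017, 0.061]
tool_rot: [-2.343, -2.092, 0.001]
wrist_force: [-0.1, -0.4, -0.1]
grip_width: 0.0597
finger_force: 30.0
```

send_rows:
  deltas:
    - [[0,0,0.2,0,0.5],[0,0,0.3,0,0.5],[0,0,0.3,0,0.5],[0,0,0.1,0,0.5],[0,0,0,0,0.5],[0,0,0,0,0.5],[0,0,0,0,0.5],[0,0,0,0,0.5],[0,0,0,0,0.5],[0,0,0,0,0.5]]

```text
clock: 29.58
tcp_pos: [0.6199, -0.001, 0.0261]
tool_rot: [2.343, 2.092, 0.001]
wrist_force: [0.3, -0.7, -0.5]
grip_width: 0.0597
finger_force: 30.0
```

```bash
python3 - <<'E'
from h import *
show()
q=slotpos(1,-1,2.5); go([(q[0],q[1],4.5,83.53,1,.5)])
E
```

```text
t29.58 p [619.9  -1.   26.1] yaw 83.51 tilt 0.0007 F [ 0.3 -0.7 -0.5] w 59.7 ff 30.0
[[-0.019,0.01,0.541,-0.005,0.5],[0,0,0,0,0.5],[0,0,0,0,0.5],[0,0,0,0,0.5],[0,0,0,0,0.5],[0,0,0,0,0.5],[0,0,0,0,0.5],[0,0,0,0,0.5],[0,0,0,0,0.5],[0,0,0,0,0.5]]
```

send_rows:
  deltas:
    - [[-0.02,0.01,0.1,0,0.5],[0,0,0.1,0,0.5],[0,0,0.1,0,0.5],[0,0,0.1,0,0.5],[0,0,0.08,0,0.5],[0,0,0.04,0,0.5],[0,0,0.02,0,0.5],[0,0,0.01,0,0.5],[0,0,0,0,0.5],[0,0,0,0,0.5]]

```text
clock: 30.42
tcp_pos: [0.6196, -0.0019, 0.0046]
tool_rot: [-2.343, -2.092, 0.002]
wrist_force: [-9.5, -0.0, 22.1]
grip_width: 0.0595
finger_force: 30.0
```

send_rows:
  deltas:
    - [[0,0,0,0,0.6],[0,0,0,0,0.66],[0,0,0,0,0.68],[0,0,0,0,0.7],[0,0,0,0,0.72],[0,0,0,0,0.75],[0,0,0,0,0.78],[0,0,-0.1,0,0.8],[0,0,-0.3,0,0.85],[0,0,-0.5,0,0.9]]

```text
clock: 31.25
tcp_pos: [0.6188, -0.0018, 0.0393]
tool_rot: [-2.342, -2.091, 0.003]
wrist_force: [-1.3, 0.3, 0.9]
grip_width: 0.081
finger_force: 0.0
```

```bash
python3 - <<'E'
from h import *
show()
go([(440,217.5,110,70.8,14,.9)],tot=20)
E
```

```text
t31.25 p [618.8  -1.8  39.3] yaw 83.50 tilt 0.0027 F [-1.3  0.3  0.9] w 81.0 ff 0.0
[[0.353,-0.362,-0.126,0.198,0.9],[0.347,-0.367,-0.126,0.198,0.9],[0.341,-0.373,-0.126,0.198,0.9],[0.336,-0.378,-0.126,0.198,0.9],[0.329,-0.383,-0.126,0.198,0.9],[0.323,-0.388,-0.126,0.198,0.9],[0.317,-0.394,-0.126,0.198,0.9],[0.311,-0.398,-0.126,0.198,0.9],[0.305,-0.403,-0.126,0.198,0.9],[0.298,-0.408,-0.127,0.198,0.9]]
[[0.292,-0.413,-0.126,0.198,0.9],[0.285,-0.418,-0.127,0.198,0.9],[0.278,-0.422,-0.126,0.198,0.9],[0.272,-0.426,-0.127,0.198,0.9],[0,0,0,0,0.9],[0,0,0,0,0.9],[0,0,0,0,0.9],[0,0,0,0,0.9],[0,0,0,0,0.9],[0,0,0,0,0.9]]
```

send_rows:
  deltas:
    - [[0.35,-0.36,-0.13,0.2,0.9],[0.35,-0.37,-0.13,0.2,0.9],[0.34,-0.37,-0.13,0.2,0.9],[0.34,-0.38,-0.13,0.2,0.9],[0.33,-0.38,-0.13,0.2,0.9],[0.32,-0.39,-0.13,0.2,0.9],[0.32,-0.39,-0.13,0.2,0.9],[0.31,-0.4,-0.13,0.2,0.9],[0.3,-0.4,-0.12,0.2,0.9],[0.3,-0.41,-0.12,0.2,0.9]]

```text
clock: 32.08
tcp_pos: [0.4922, 0.1555, 0.0922]
tool_rot: [2.504, 1.897, 0.002]
wrist_force: [0.7, 0.7, 0.0]
grip_width: 0.0821
finger_force: 0.0
```

send_rows:
  deltas:
    - [[0.29,-0.41,-0.12,0.2,0.9],[0.28,-0.42,-0.12,0.2,0.9],[0.28,-0.42,-0.12,0.2,0.9],[0.27,-0.43,-0.12,0.2,0.9],[0,0,0,0,0.9],[0,0,0,0,0.9],[0,0,0,0,0.9],[0,0,0,0,0.9],[0,0,0,0,0.9],[0,0,0,0,0.9]]

```text
clock: 32.92
tcp_pos: [0.4417, 0.2169, 0.11]
tool_rot: [-2.564, -1.816, 0.0]
wrist_force: [0.2, -0.4, 0.9]
grip_width: 0.0823
finger_force: 0.0
```

```bash
python3 - <<'E'
from h import *
show(); near(); rowcheck(); rowcheck(n='scene')
E
```

```text
t32.92 p [441.7 216.9 110. ] yaw 70.63 tilt 0.0003 F [ 0.2 -0.4  0.9] w 82.3 ff 0.0
obj [439.5 218.6] [36.7 60.1] long axis -19.5 z 0.0243 [246 186] [138 139 142]
row local: x [-31.7  29. ] y [-16.3  54.2] z 37.6 ((-1.843536376953125, 20.07979393005371), (65.64274597167969, 73.33303833007812), 0.09109010547399521)
```

send_rows:
  deltas:
    - [[0.02,-0.07,0.4,0,0.9],[0,0,0.6,0,0.9],[0,0,0.7,0,0.9],[0,0,0.7,0,0.9],[0,0,0.4,0,0.9],[0,0,0.21,0,0.9],[0,0,0,0,0.9],[0,0,0,0,0.5],[0,0,0,0,0.5],[0,0,0,0,0.5]]

```text
clock: 33.9
tcp_pos: [0.4399, 0.2194, -0.0091]
tool_rot: [2.563, 1.817, 0.003]
wrist_force: [0.4, -0.2, 0.2]
grip_width: 0.0653
finger_force: 0.0
```

send_rows:
  deltas:
    - [[0,0,0,0,0.5],[0,0,0,0,0.5],[0,0,0,0,0.5],[0,0,0,0,0.5],[0,0,0,0,0.5],[0,0,-0.2,0,0.5],[0,0,-0.4,0,0.5],[0,0,-0.5,0,0.5],[0,0,-0.4,0,0.5],[0,0,-0.3,0,0.5]]

```text
clock: 34.73
tcp_pos: [0.4395, 0.2193, 0.0638]
tool_rot: [2.563, 1.817, 0.003]
wrist_force: [0.5, -0.1, -0.3]
grip_width: 0.0595
finger_force: 30.0
```

```bash
python3 - <<'E'
from h import *
show(); held()
q=slotpos(2,-.5,3); print(q)
go([(q[0],q[1],65,83.53,10,.5)])
E
```

```text
t34.73 p [439.5 219.3  63.8] yaw 70.67 tilt 0.0017 F [ 0.5 -0.1 -0.3] w 59.5 ff 30.0
held 2631 [[-9.3, -31.3, -33.7], [-8.7, -30.4, -32.7], [-0.2, -10.3, -31.2], [16.2, 22.2, -29.8], [16.6, 24.2, -25.6]]
[624.8544069   34.37866592]
[[-0.285,0.588,0.001,-0.281,0.5],[-0.298,0.582,0.001,-0.28,0.5],[-0.311,0.575,0,-0.281,0.5],[-0.323,0.568,0.001,-0.28,0.5],[-0.336,0.56,0,-0.281,0.5],[-0.349,0.553,0.001,-0.28,0.5],[-0.361,0.545,0,-0.281,0.5],[-0.373,0.536,0.001,-0.28,0.5],[-0.385,0.528,0,-0.281,0.5],[-0.397,0.519,0.001,-0.28,0.5]]
```

send_rows:
  deltas:
    - [[-0.28,0.59,0,-0.28,0.5],[-0.29,0.58,0,-0.28,0.5],[-0.31,0.58,0,-0.28,0.5],[-0.32,0.57,0,-0.28,0.5],[-0.33,0.56,0,-0.28,0.5],[-0.35,0.55,0,-0.28,0.5],[-0.36,0.55,0,-0.28,0.5],[-0.37,0.54,0,-0.28,0.5],[-0.38,0.53,0,-0.28,0.5],[-0.39,0.52,0,-0.28,0.5]]

```text
clock: 35.62
tcp_pos: [0.6248, 0.0339, 0.0614]
tool_rot: [-2.343, -2.093, 0.001]
wrist_force: [0.1, 0.7, -0.1]
grip_width: 0.0599
finger_force: 30.0
```

send_rows:
  deltas:
    - [[0,0,0.2,0,0.5],[0,0,0.3,0,0.5],[0,0,0.3,0,0.5],[0,0,0.1,0,0.5],[0,0,0,0,0.5],[0,0,0,0,0.5],[0,0,0,0,0.5],[0,0,0,0,0.5],[0,0,0,0,0.5],[0,0,0,0,0.5]]

```text
clock: 36.45
tcp_pos: [0.6245, 0.0351, 0.0261]
tool_rot: [2.343, 2.092, 0.001]
wrist_force: [-0.5, -0.4, -0.5]
grip_width: 0.0598
finger_force: 30.0
```

```bash
python3 - <<'E'
from h import *
show()
q=slotpos(2,-.8,3.4); print(q);go([(q[0],q[1],4.5,83.53,1,.5)])
E
```

```text
t36.45 p [624.5  35.1  26.1] yaw 83.51 tilt 0.0006 F [-0.5 -0.4 -0.5] w 59.8 ff 30.0
[624.60139079  34.80992321]
[[-0.006,0.003,0.541,-0.005,0.5],[0,0,0,0,0.5],[0,0,0,0,0.5],[0,0,0,0,0.5],[0,0,0,0,0.5],[0,0,0,0,0.5],[0,0,0,0,0.5],[0,0,0,0,0.5],[0,0,0,0,0.5],[0,0,0,0,0.5]]
```

Good, it is in position. I lower it, release gently, then head for block D.

send_rows:
  deltas:
    - [[0,0,0.1,0,0.5],[0,0,0.1,0,0.5],[0,0,0.1,0,0.5],[0,0,0.1,0,0.5],[0,0,0.08,0,0.5],[0,0,0.04,0,0.5],[0,0,0.02,0,0.5],[0,0,0.01,0,0.5],[0,0,0,0,0.5],[0,0,0,0,0.5]]

```text
clock: 37.28
tcp_pos: [0.6239, 0.035, 0.0047]
tool_rot: [-2.343, -2.092, 0.002]
wrist_force: [-11.2, 0.1, 22.2]
grip_width: 0.0599
finger_force: 30.0
```

send_rows:
  deltas:
    - [[0,0,0,0,0.6],[0,0,0,0,0.66],[0,0,0,0,0.68],[0,0,0,0,0.7],[0,0,0,0,0.72],[0,0,0,0,0.75],[0,0,0,0,0.78],[0,0,-0.1,0,0.8],[0,0,-0.3,0,0.85],[0,0,-0.5,0,0.9]]

```text
clock: 38.12
tcp_pos: [0.6232, 0.035, 0.0393]
tool_rot: [-2.342, -2.091, 0.003]
wrist_force: [-0.2, 0.6, 0.5]
grip_width: 0.0808
finger_force: 0.0
```

```bash
python3 - <<'E'
from h import *
show(); near('scene',xy=np.array([428,-143]),rad=90,amin=100)
go([(428,-143,110,107.5,15,.9)],tot=20)
E
```

```text
t38.12 p [623.2  35.   39.3] yaw 83.50 tilt 0.0027 F [-0.2  0.6  0.5] w 80.8 ff 0.0
obj [ 426.6 -145.8] [39.1 63.7] long axis 16.4 z 0.0256 [221 203] [111 102  96]
[[-0.332,-0.294,-0.11,-0.349,0.9],[-0.324,-0.303,-0.11,-0.349,0.9],[-0.315,-0.312,-0.11,-0.349,0.9],[-0.306,-0.321,-0.11,-0.349,0.9],[-0.297,-0.329,-0.11,-0.349,0.9],[-0.288,-0.338,-0.11,-0.349,0.9],[-0.279,-0.346,-0.11,-0.349,0.9],[-0.269,-0.353,-0.11,-0.349,0.9],[-0.259,-0.36,-0.11,-0.349,0.9],[-0.248,-0.368,-0.11,-0.349,0.9]]
[[-0.238,-0.374,-0.11,-0.349,0.9],[-0.228,-0.381,-0.11,-0.349,0.9],[-0.217,-0.387,-0.109,-0.349,0.9],[-0.206,-0.393,-0.11,-0.349,0.9],[-0.195,-0.399,-0.109,-0.35,0.9],[0,0,0,0,0.9],[0,0,0,0,0.9],[0,0,0,0,0.9],[0,0,0,0,0.9],[0,0,0,0,0.9]]
```

send_rows:
  deltas:
    - [[-0.33,-0.29,-0.11,-0.35,0.9],[-0.32,-0.3,-0.11,-0.35,0.9],[-0.32,-0.31,-0.11,-0.35,0.9],[-0.31,-0.32,-0.11,-0.35,0.9],[-0.3,-0.33,-0.11,-0.35,0.9],[-0.29,-0.34,-0.11,-0.35,0.9],[-0.28,-0.35,-0.11,-0.35,0.9],[-0.27,-0.35,-0.11,-0.35,0.9],[-0.26,-0.36,-0.11,-0.35,0.9],[-0.25,-0.37,-0.11,-0.35,0.9]]

```text
clock: 39.0
tcp_pos: [0.4923, -0.0849, 0.0849]
tool_rot: [2.026, 2.399, 0.001]
wrist_force: [0.4, -0.7, 1.0]
grip_width: 0.0818
finger_force: 0.0
```

send_rows:
  deltas:
    - [[-0.24,-0.37,-0.11,-0.35,0.9],[-0.23,-0.38,-0.11,-0.35,0.9],[-0.22,-0.39,-0.11,-0.35,0.9],[-0.21,-0.39,-0.11,-0.35,0.9],[-0.2,-0.4,-0.11,-0.35,0.9],[0,0,0,0,0.9],[0,0,0,0,0.9],[0,0,0,0,0.9],[0,0,0,0,0.9],[0,0,0,0,0.9]]

```text
clock: 39.83
tcp_pos: [0.4274, -0.144, 0.1057]
tool_rot: [1.856, 2.535, 0.0]
wrist_force: [-0.2, 0.7, 0.1]
grip_width: 0.0821
finger_force: 0.0
```

```bash
python3 - <<'E'
from h import *
show(); near(rad=60); rowcheck()
E
```

```text
t39.83 p [ 427.4 -144.   105.7] yaw 107.59 tilt 0.0000 F [-0.2  0.7  0.1] w 82.1 ff 0.0
obj [ 427.7 -143.6] [36.6 59.7] long axis 16.8 z 0.0244 [250 188] [134 135 139]
row local: x [-33.2  27.5] y [-15.   95.4] z 36.3 ((-6.358692169189453, 39.76325225830078), (113.57823944091797, 70.9819107055664), 88.46953582763672)
```

send_rows:
  deltas:
    - [[0.01,0,0.4,0.17,0.9],[0,0,0.6,0,0.9],[0,0,0.7,0,0.9],[0,0,0.6,0,0.9],[0,0,0.4,0,0.9],[0,0,0.2,0,0.9],[0,0,0,0,0.9],[0,0,0,0,0.5],[0,0,0,0,0.5],[0,0,0,0,0.5]]

```text
clock: 40.77
tcp_pos: [0.4276, -0.1442, -0.0093]
tool_rot: [1.872, 2.521, 0.001]
wrist_force: [0.4, 0.5, -0.4]
grip_width: 0.0651
finger_force: 0.0
```

send_rows:
  deltas:
    - [[0,0,0,0,0.5],[0,0,0,0,0.5],[0,0,0,0,0.5],[0,0,0,0,0.5],[0,0,0,0,0.5],[0,0,-0.2,0,0.5],[0,0,-0.4,0,0.5],[0,0,-0.5,0,0.5],[0,0,-0.4,0,0.5],[0,0,-0.3,0,0.5]]

```text
clock: 41.6
tcp_pos: [0.4273, -0.1441, 0.0637]
tool_rot: [1.872, 2.521, 0.001]
wrist_force: [0.4, -0.0, -0.3]
grip_width: 0.0594
finger_force: 30.0
```

```bash
python3 - <<'E'
from h import *
show(); held()
q=slotpos(3,-.8,4); print(q)
go([(q[0],q[1],70,83.53,16,.5)],tot=20)
E
```

```text
t41.60 p [ 427.3 -144.1   63.7] yaw 106.79 tilt 0.0016 F [ 0.4 -0.  -0.3] w 59.4 ff 30.0
held 4518 [[-7.9, -31.3, -34.2], [-7.1, -30.5, -32.9], [4.2, -1.5, -31.3], [15.2, 27.9, -29.9], [19.6, 28.7, -27.4]]
[628.72558732  71.17681754]
[[0.232,0.397,-0.007,0.317,0.5],[0.242,0.391,-0.007,0.317,0.5],[0.252,0.385,-0.007,0.317,0.5],[0.262,0.378,-0.008,0.317,0.5],[0.271,0.372,-0.007,0.317,0.5],[0.281,0.365,-0.008,0.317,0.5],[0.29,0.357,-0.007,0.317,0.5],[0.299,0.35,-0.008,0.317,0.5],[0.307,0.342,-0.007,0.317,0.5],[0.316,0.334,-0.008,0.317,0.5]]
[[0.324,0.326,-0.007,0.317,0.5],[0.333,0.318,-0.008,0.317,0.5],[0.34,0.31,-0.007,0.318,0.5],[0.348,0.301,-0.008,0.317,0.5],[0.356,0.291,-0.007,0.318,0.5],[0.364,0.283,-0.008,0.317,0.5],[0,0,0,0,0.5],[0,0,0,0,0.5],[0,0,0,0,0.5],[0,0,0,0,0.5]]
```

send_rows:
  deltas:
    - [[0.23,0.4,-0.01,0.32,0.5],[0.24,0.39,-0.01,0.32,0.5],[0.25,0.38,-0.01,0.32,0.5],[0.26,0.38,-0.01,0.32,0.5],[0.27,0.37,-0.01,0.32,0.5],[0.28,0.36,-0.01,0.32,0.5],[0.29,0.36,-0.01,0.32,0.5],[0.3,0.35,-0.01,0.31,0.5],[0.31,0.34,-0.01,0.31,0.5],[0.32,0.33,-0.01,0.31,0.5]]

```text
clock: 42.48
tcp_pos: [0.5523, -0.0086, 0.0658]
tool_rot: [2.179, 2.263, -0.0]
wrist_force: [-0.0, 0.0, -0.7]
grip_width: 0.06
finger_force: 30.0
```

send_rows:
  deltas:
    - [[0.32,0.33,0,0.32,0.5],[0.33,0.32,0,0.32,0.5],[0.34,0.31,0,0.32,0.5],[0.35,0.3,0,0.32,0.5],[0.36,0.29,0,0.32,0.5],[0.36,0.28,0,0.32,0.5],[0,0,0,0,0.5],[0,0,0,0,0.5],[0,0,0,0,0.5],[0,0,0,0,0.5]]

```text
clock: 43.32
tcp_pos: [0.6264, 0.0708, 0.0656]
tool_rot: [-2.344, -2.091, 0.001]
wrist_force: [0.0, 0.6, -0.4]
grip_width: 0.0599
finger_force: 30.0
```

```bash
python3 - <<'E'
from h import *
show()
q=slotpos(3,-.6,3.7); print(q);go([(q[0],q[1],26,83.53,6,.5)])
E
```

```text
t43.32 p [626.4  70.8  65.6] yaw 83.46 tilt 0.0006 F [ 0.   0.6 -0.4] w 59.9 ff 30.0
[628.89050862  70.85619165]
[[0.002,0.01,0.165,-0.003,0.5],[0.001,0.01,0.165,-0.003,0.5],[0.002,0.01,0.165,-0.003,0.5],[0.001,0.011,0.165,-0.002,0.5],[0.002,0.01,0.165,-0.003,0.5],[0.001,0.011,0.165,-0.002,0.5],[0,0,0,0,0.5],[0,0,0,0,0.5],[0,0,0,0,0.5],[0,0,0,0,0.5]]
```

send_rows:
  deltas:
    - [[0.01,0.06,0.2,0,0.5],[0,0,0.3,0,0.5],[0,0,0.3,0,0.5],[0,0,0.15,0,0.5],[0,0,0.05,0,0.5],[0,0,0,0,0.5],[0,0,0,0,0.5],[0,0,0,0,0.5],[0,0,0,0,0.5],[0,0,0,0,0.5]]

```text
clock: 44.15
tcp_pos: [0.6299, 0.0715, 0.0262]
tool_rot: [2.344, 2.091, 0.001]
wrist_force: [-0.6, 0.6, -0.4]
grip_width: 0.0595
finger_force: 30.0
```

send_rows:
  deltas:
    - [[0,0,0.1,0,0.5],[0,0,0.1,0,0.5],[0,0,0.1,0,0.5],[0,0,0.1,0,0.5],[0,0,0.07,0,0.5],[0,0,0.04,0,0.5],[0,0,0.02,0,0.5],[0,0,0,0,0.5],[0,0,0,0,0.5],[0,0,0,0,0.5]]

```text
clock: 44.98
tcp_pos: [0.6295, 0.0715, 0.0046]
tool_rot: [-2.344, -2.091, 0.0]
wrist_force: [-2.9, -0.2, 5.3]
grip_width: 0.0598
finger_force: 30.0
```

send_rows:
  deltas:
    - [[0,0,0,0,0.6],[0,0,0,0,0.66],[0,0,0,0,0.68],[0,0,0,0,0.7],[0,0,0,0,0.72],[0,0,0,0,0.75],[0,0,0,0,0.78],[0,0,-0.1,0,0.8],[0,0,-0.3,0,0.85],[0,0,-0.5,0,0.9]]

```text
clock: 45.82
tcp_pos: [0.6284, 0.0713, 0.0401]
tool_rot: [-2.343, -2.09, 0.003]
wrist_force: [-0.0, 0.2, -0.3]
grip_width: 0.0805
finger_force: 0.0
```

```bash
python3 - <<'E'
from h import *
show(); near('scene',xy=np.array([340,-273]),rad=90,amin=100)
go([(341,-273,110,74.2,16,.9)],tot=20)
E
```

```text
t45.82 p [628.4  71.3  40.1] yaw 83.46 tilt 0.0026 F [-0.   0.2 -0.3] w 80.5 ff 0.0
obj [ 339.1 -275.4] [36.1 66.5] long axis -14.4 z 0.0254 [169 206] [110 104 100]
[[-0.587,-0.389,-0.102,0.126,0.9],[-0.59,-0.383,-0.102,0.126,0.9],[-0.594,-0.377,-0.102,0.126,0.9],[-0.598,-0.371,-0.102,0.126,0.9],[-0.602,-0.365,-0.102,0.126,0.9],[-0.605,-0.359,-0.102,0.126,0.9],[-0.609,-0.353,-0.101,0.126,0.9],[-0.613,-0.347,-0.102,0.126,0.9],[-0.616,-0.341,-0.101,0.126,0.9],[-0.619,-0.335,-0.102,0.127,0.9]]
[[-0.623,-0.328,-0.101,0.126,0.9],[-0.626,-0.322,-0.102,0.127,0.9],[-0.629,-0.315,-0.101,0.126,0.9],[-0.633,-0.309,-0.102,0.127,0.9],[-0.635,-0.303,-0.101,0.126,0.9],[-0.639,-0.297,-0.102,0.127,0.9],[0,0,0,0,0.9],[0,0,0,0,0.9],[0,0,0,0,0.9],[0,0,0,0,0.9]]
```

send_rows:
  deltas:
    - [[-0.59,-0.39,-0.1,0.13,0.9],[-0.59,-0.38,-0.1,0.13,0.9],[-0.59,-0.38,-0.1,0.13,0.9],[-0.6,-0.37,-0.1,0.13,0.9],[-0.6,-0.37,-0.1,0.13,0.9],[-0.61,-0.36,-0.1,0.13,0.9],[-0.61,-0.35,-0.1,0.13,0.9],[-0.61,-0.35,-0.1,0.12,0.9],[-0.62,-0.34,-0.1,0.12,0.9],[-0.62,-0.34,-0.1,0.12,0.9]]

```text
clock: 46.7
tcp_pos: [0.4469, -0.1449, 0.0817]
tool_rot: [2.447, 1.968, 0.001]
wrist_force: [1.6, -0.2, 0.0]
grip_width: 0.082
finger_force: 0.0
```

send_rows:
  deltas:
    - [[-0.62,-0.33,-0.1,0.13,0.9],[-0.63,-0.32,-0.1,0.13,0.9],[-0.63,-0.32,-0.1,0.13,0.9],[-0.63,-0.31,-0.1,0.13,0.9],[-0.64,-0.3,-0.1,0.13,0.9],[-0.64,-0.3,-0.1,0.13,0.9],[0,0,0,0,0.9],[0,0,0,0,0.9],[0,0,0,0,0.9],[0,0,0,0,0.9]]

```text
clock: 47.53
tcp_pos: [0.3386, -0.2725, 0.1047]
tool_rot: [2.507, 1.893, 0.0]
wrist_force: [0.5, 0.5, 0.1]
grip_width: 0.0824
finger_force: 0.0
```

```bash
python3 - <<'E'
from h import *
show(); near(rad=60); img=grab('side','side11.png'); rowcheck(img)
cv2.imwrite('pics/side11c.png',cv2.resize(img[0][140:290,140:340,::-1],None,fx=3,fy=3))
E
```

```text
t47.53 p [ 338.6 -272.5  104.7] yaw 74.11 tilt 0.0002 F [0.5 0.5 0.1] w 82.4 ff 0.0
obj [ 339.5 -273.4] [36.5 59.9] long axis -15.1 z 0.0243 [250 189] [137 138 142]
row local: x [-33.3  28.1] y [-15.1 133.1] z 36.2 ((-6.382024765014648, 58.65099334716797), (152.0145263671875, 70.78153228759766), 88.84205627441406)
```

View pics/side11c.png

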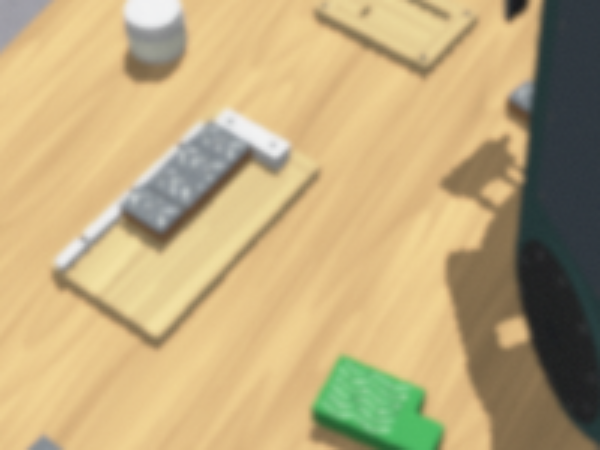

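The side crop shows four blocks closed up along the fence from the stop bar (250,135) to (160,215), all looking straight. Next is the last block.

send_rows:
  deltas:
    - [[-0.02,0.03,0.4,-0.17,0.9],[0,0,0.6,0,0.9],[0,0,0.7,0,0.9],[0,0,0.6,0,0.9],[0,0,0.4,0,0.9],[0,0,0.17,0,0.9],[0,0,0,0,0.9],[0,0,0,0,0.5],[0,0,0,0,0.5],[0,0,0,0,0.5]]

```text
clock: 48.47
tcp_pos: [0.3398, -0.2746, -0.0093]
tool_rot: [2.493, 1.908, 0.001]
wrist_force: [-0.7, 0.3, 0.8]
grip_width: 0.065
finger_force: 0.0
```

send_rows:
  deltas:
    - [[0,0,0,0,0.5],[0,0,0,0,0.5],[0,0,0,0,0.5],[0,0,0,0,0.5],[0,0,0,0,0.5],[0,0,-0.2,0,0.5],[0,0,-0.4,0,0.5],[0,0,-0.5,0,0.5],[0,0,-0.4,0,0.5],[0,0,-0.3,0,0.5]]

```text
clock: 49.3
tcp_pos: [0.3394, -0.2745, 0.0637]
tool_rot: [2.494, 1.908, 0.0]
wrist_force: [0.1, 0.1, -1.3]
grip_width: 0.0596
finger_force: 30.0
```

```bash
python3 - <<'E'
from h import *
show(); held()
q=slotpos(4,-.8,5); print(q)
go([(q[0],q[1],70,83.53,19,.5)],tot=20)
E
```

```text
t49.30 p [ 339.4 -274.5   63.7] yaw 74.84 tilt 0.0016 F [ 0.1  0.1 -1.3] w 59.6 ff 30.0
held 3059 [[-8.0, -31.4, -33.8], [-7.5, -30.6, -33.0], [1.6, -8.9, -31.4], [19.3, 22.4, -29.9], [19.8, 28.7, -25.2]]
[632.89485703 107.94116426]
[[0.587,0.24,-0.006,-0.1,0.5],[0.585,0.245,-0.006,-0.1,0.5],[0.583,0.249,-0.006,-0.1,0.5],[0.581,0.254,-0.006,-0.1,0.5],[0.579,0.259,-0.006,-0.1,0.5],[0.577,0.263,-0.006,-0.1,0.5],[0.575,0.268,-0.007,-0.1,0.5],[0.573,0.272,-0.006,-0.1,0.5],[0.571,0.277,-0.007,-0.1,0.5],[0.569,0.281,-0.006,-0.1,0.5]]
[[0.566,0.286,-0.007,-0.1,0.5],[0.564,0.291,-0.006,-0.1,0.5],[0.562,0.295,-0.007,-0.099,0.5],[0.559,0.3,-0.006,-0.1,0.5],[0.557,0.304,-0.007,-0.099,0.5],[0.555,0.308,-0.006,-0.1,0.5],[0.552,0.313,-0.007,-0.099,0.5],[0.55,0.317,-0.006,-0.1,0.5],[0.547,0.321,-0.007,-0.099,0.5],[0,0,0,0,0.5]]
```

send_rows:
  deltas:
    - [[0.59,0.24,-0.01,-0.1,0.5],[0.58,0.25,-0.01,-0.1,0.5],[0.58,0.25,-0.01,-0.1,0.5],[0.58,0.25,-0.01,-0.1,0.5],[0.58,0.26,-0.01,-0.1,0.5],[0.58,0.26,-0.01,-0.1,0.5],[0.57,0.27,-0.01,-0.1,0.5],[0.57,0.27,-0.01,-0.1,0.5],[0.57,0.28,-0.01,-0.1,0.5],[0.57,0.28,-0.01,-0.1,0.5]]

```text
clock: 50.18
tcp_pos: [0.4937, -0.0718, 0.0659]
tool_rot: [2.416, 2.008, 0.0]
wrist_force: [0.4, -0.2, -0.9]
grip_width: 0.0597
finger_force: 30.0
```

send_rows:
  deltas:
    - [[0.57,0.29,0,-0.1,0.5],[0.56,0.29,0,-0.1,0.5],[0.56,0.3,0,-0.1,0.5],[0.56,0.3,0,-0.1,0.5],[0.56,0.3,0,-0.1,0.5],[0.55,0.31,0,-0.1,0.5],[0.55,0.31,0,-0.1,0.5],[0.55,0.32,0,-0.1,0.5],[0.55,0.32,0,-0.1,0.5],[0,0,0,0,0.5]]

```text
clock: 51.02
tcp_pos: [0.6344, 0.1113, 0.0662]
tool_rot: [2.34, 2.095, 0.003]
wrist_force: [0.1, 0.3, -0.6]
grip_width: 0.0598
finger_force: 30.0
```

```bash
python3 - <<'E'
from h import *
show()
q=slotpos(4,-.6,4.2); print(q);go([(q[0],q[1],26,83.53,6,.5)])
E
```

```text
t51.02 p [634.4 111.3  66.2] yaw 83.67 tilt 0.0022 F [ 0.1  0.3 -0.6] w 59.8 ff 30.0
[633.00343686 107.12372287]
[[-0.018,-0.004,0.167,0.005,0.5],[-0.018,-0.004,0.167,0.005,0.5],[-0.018,-0.004,0.167,0.005,0.5],[-0.018,-0.004,0.168,0.005,0.5],[-0.018,-0.004,0.167,0.005,0.5],[-0.018,-0.003,0.168,0.005,0.5],[0,0,0,0,0.5],[0,0,0,0,0.5],[0,0,0,0,0.5],[0,0,0,0,0.5]]
```

send_rows:
  deltas:
    - [[0,0,0,0,0.5],[-0.05,-0.02,0.2,0.02,0.5],[-0.05,0,0.3,0,0.5],[0,0,0.3,0,0.5],[0,0,0.15,0,0.5],[0,0,0.05,0,0.5],[0,0,0,0,0.5],[0,0,0,0,0.5],[0,0,0,0,0.5],[0,0,0,0,0.5]]

```text
clock: 51.85
tcp_pos: [0.6303, 0.1043, 0.0251]
tool_rot: [-2.345, -2.09, 0.001]
wrist_force: [0.5, 0.3, -1.3]
grip_width: 0.0594
finger_force: 30.0
```

```bash
python3 - <<'E'
from h import *
show()
q=slotpos(4,-.6,4.2); print(q);go([(q[0],q[1],4.4,83.53,1,.5)])
E
```

```text
t51.85 p [630.3 104.3  25.1] yaw 83.44 tilt 0.0006 F [ 0.5  0.3 -1.3] w 59.4 ff 30.0
[633.00343686 107.12372287]
[[0.079,0.059,0.517,-0.02,0.5],[0,0,0,0,0.5],[0,0,0,0,0.5],[0,0,0,0,0.5],[0,0,0,0,0.5],[0,0,0,0,0.5],[0,0,0,0,0.5],[0,0,0,0,0.5],[0,0,0,0,0.5],[0,0,0,0,0.5]]
```

send_rows:
  deltas:
    - [[0,0,-0.15,0,0.5],[0,0,-0.1,0,0.5],[0.08,0.06,0,-0.02,0.5],[0,0,0,0,0.5],[0,0,0,0,0.5],[0,0,0.1,0,0.5],[0,0,0.1,0,0.5],[0,0,0,0,0.5],[0,0,0,0,0.5],[0,0,0,0,0.5]]

```text
clock: 52.68
tcp_pos: [0.6333, 0.1074, 0.0276]
tool_rot: [-2.343, -2.093, 0.0]
wrist_force: [0.5, -0.7, -0.0]
grip_width: 0.0596
finger_force: 30.0
```

```bash
python3 - <<'E'
from h import *
show()
held()
q=slotpos(4,-.6,4.2); print(q);go([(q[0],q[1],4.4,83.53,1,.5)])
E
```

```text
t52.68 p [633.3 107.4  27.6] yaw 83.55 tilt 0.0003 F [ 0.5 -0.7 -0. ] w 59.6 ff 30.0
held 3649 [[-7.3, -30.5, -37.1], [-6.8, -29.9, -36.1], [2.9, -5.4, -34.3], [19.7, 24.7, -32.2], [20.3, 29.3, -26.8]]
[633.00343686 107.12372287]
[[-0.01,-0.01,0.582,0.003,0.5],[0,0,0,0,0.5],[0,0,0,0,0.5],[0,0,0,0,0.5],[0,0,0,0,0.5],[0,0,0,0,0.5],[0,0,0,0,0.5],[0,0,0,0,0.5],[0,0,0,0,0.5],[0,0,0,0,0.5]]
```

send_rows:
  deltas:
    - [[-0.02,-0.01,0.1,0,0.5],[0,0,0.1,0,0.5],[0,0,0.1,0,0.5],[0,0,0.1,0,0.5],[0,0,0.1,0,0.5],[0,0,0.06,0,0.5],[0,0,0.04,0,0.5],[0,0,0.02,0,0.5],[0,0,0,0,0.5],[0,0,0,0,0.5]]

```text
clock: 53.57
tcp_pos: [0.6329, 0.1066, 0.0028]
tool_rot: [-2.343, -2.093, 0.0]
wrist_force: [0.6, -0.4, -0.8]
grip_width: 0.0598
finger_force: 30.0
```

```bash
python3 - <<'E'
from h import *
show()
held()
E
```

```text
t53.57 p [632.9 106.6   2.8] yaw 83.55 tilt 0.0002 F [ 0.6 -0.4 -0.8] w 59.8 ff 30.0
held 3375 [[-30.0, -30.4, -40.0], [-29.8, -29.5, -39.9], [12.1, -3.7, -35.1], [23.0, 28.4, -32.4], [23.3, 29.7, -31.4]]
```

send_rows:
  deltas:
    - [[0,0,0.02,0,0.5],[0,0,0.02,0,0.5],[0,0,0,0,0.5],[0,0,0,0,0.6],[0,0,0,0,0.66],[0,0,0,0,0.67],[0,0,0,0,0.68],[0,0,0,0,0.69],[0,0,0,0,0.7],[0,0,0,0,0.72]]

```text
clock: 54.45
tcp_pos: [0.6318, 0.1068, 0.0017]
tool_rot: [-2.342, -2.092, 0.003]
wrist_force: [-14.5, 1.2, 20.8]
grip_width: 0.0654
finger_force: 10.2
```

send_rows:
  deltas:
    - [[0,0,0,0,0.75],[0,0,0,0,0.8],[0,0,-0.1,0,0.8],[0,0,-0.3,0,0.8],[0,0,-0.5,0,0.8],[0,0,-0.6,0,0.8],[0,0,-0.6,0,0.8],[0,0,-0.4,0,0.8],[0,0,-0.1,0,0.8],[0,0,0,0,0.8]]

```text
clock: 55.28
tcp_pos: [0.6339, 0.1068, 0.107]
tool_rot: [2.342, 2.092, 0.004]
wrist_force: [0.5, 0.4, 0.4]
grip_width: 0.073
finger_force: 0.0
```

```bash
python3 - <<'E'
from h import *
show()
# go to view the row: TCP on -x side, yaw 0-ish camera ahead
go([(500,60,160,-6.47,20,.8)],tot=20)
E
```

```text
t55.28 p [633.9 106.8 107. ] yaw 83.55 tilt 0.0028 F [0.5 0.4 0.4] w 73.0 ff 0.0
[[-0.077,-0.16,-0.066,-0.982,0.8],[-0.064,-0.165,-0.066,-0.982,0.8],[-0.051,-0.17,-0.066,-0.981,0.8],[-0.038,-0.173,-0.066,-0.982,0.8],[-0.024,-0.176,-0.066,-0.981,0.8],[-0.01,-0.177,-0.066,-0.982,0.8],[0.004,-0.177,-0.066,-0.981,0.8],[0.018,-0.176,-0.066,-0.982,0.8],[0.032,-0.175,-0.066,-0.981,0.8],[0.045,-0.171,-0.067,-0.982,0.8]]
[[0.059,-0.167,-0.066,-0.981,0.8],[0.071,-0.162,-0.067,-0.982,0.8],[0.084,-0.156,-0.066,-0.981,0.8],[0.096,-0.149,-0.067,-0.982,0.8],[0.108,-0.141,-0.066,-0.981,0.8],[0.118,-0.133,-0.067,-0.982,0.8],[0.128,-0.123,-0.066,-0.981,0.8],[0.138,-0.112,-0.067,-0.982,0.8],[0.146,-0.101,-0.066,-0.981,0.8],[0.153,-0.09,-0.067,-0.982,0.8]]
```

```bash
python3 - <<'E'
from h import *
go([(500,50,170,-5,20,.8)],tot=20)
E
```

```text
[[-0.089,-0.158,-0.079,0.966,0.8],[-0.101,-0.151,-0.079,0.966,0.8],[-0.113,-0.143,-0.079,0.966,0.8],[-0.123,-0.134,-0.079,0.966,0.8],[-0.133,-0.124,-0.079,0.966,0.8],[-0.143,-0.113,-0.079,0.966,0.8],[-0.151,-0.102,-0.079,0.966,0.8],[-0.158,-0.09,-0.079,0.966,0.8],[-0.165,-0.077,-0.079,0.966,0.8],[-0.17,-0.064,-0.079,0.966,0.8]]
[[-0.175,-0.051,-0.079,0.966,0.8],[-0.178,-0.037,-0.079,0.966,0.8],[-0.18,-0.023,-0.078,0.966,0.8],[-0.181,-0.01,-0.079,0.966,0.8],[-0.182,0.005,-0.078,0.966,0.8],[-0.181,0.019,-0.079,0.966,0.8],[-0.179,0.032,-0.078,0.966,0.8],[-0.176,0.046,-0.079,0.965,0.8],[-0.172,0.06,-0.078,0.966,0.8],[-0.166,0.072,-0.079,0.965,0.8]]
```

send_rows:
  deltas:
    - [[-0.09,-0.16,-0.08,0.97,0.8],[-0.1,-0.15,-0.08,0.97,0.8],[-0.11,-0.14,-0.08,0.97,0.8],[-0.12,-0.13,-0.08,0.97,0.8],[-0.13,-0.12,-0.08,0.97,0.8],[-0.14,-0.11,-0.08,0.97,0.8],[-0.15,-0.1,-0.08,0.97,0.8],[-0.16,-0.09,-0.08,0.97,0.8],[-0.17,-0.08,-0.08,0.97,0.8],[-0.17,-0.06,-0.08,0.97,0.8]]

```text
clock: 56.12
tcp_pos: [0.5654, 0.0781, 0.1361]
tool_rot: [-2.962, -1.045, 0.003]
wrist_force: [0.4, -0.8, -0.8]
grip_width: 0.0729
finger_force: 0.0
```

send_rows:
  deltas:
    - [[-0.17,-0.05,-0.08,0.96,0.8],[-0.18,-0.04,-0.08,0.96,0.8],[-0.18,-0.02,-0.08,0.96,0.8],[-0.18,-0.01,-0.08,0.96,0.8],[-0.18,0,-0.08,0.96,0.8],[-0.18,0.02,-0.08,0.96,0.8],[-0.18,0.03,-0.08,0.96,0.8],[-0.18,0.05,-0.08,0.96,0.8],[-0.17,0.06,-0.08,0.96,0.8],[-0.17,0.07,-0.08,0.96,0.8]]

```text
clock: 56.95
tcp_pos: [0.4985, 0.0501, 0.1683]
tool_rot: [3.138, -0.141, -0.003]
wrist_force: [0.1, -0.1, 0.2]
grip_width: 0.0733
finger_force: 0.0
```

```bash
cat >> h.py <<'E'
def rowfull(img):
    """each block: gap lines from colour are weak; report top-face extent + edges in row frame and stop bar + fence"""
    im,d,c=img; a=np.radians(-6.47); e=np.array([[np.cos(a),np.sin(a)],[-np.sin(a),np.cos(a)]])
    W=world(c,d)*1000; L=(W[:,:2]-[616.9,-40.2])@e.T; ok=d.reshape(-1)>0
    b=ok&(W[:,2]>34)&(W[:,2]<42)&(abs(L[:,0])<45)&(L[:,1]>-17.0)&(L[:,1]<200)&(im.reshape(-1,3).max(1)<225)
    P=L[b]; print('blocks y',np.percentile(P[:,1],[.5,99.5]).round(1),'n',b.sum(),'z',np.percentile(W[b,2],[2,50,98]).round(1))
    for k in range(5):
        s=P[abs(P[:,1]-36*k-2.5)<12]
        if len(s)>50:
            for part in(-8,8):
                t=s[abs(s[:,1]-36*k-2.5-part)<4]; 
                if len(t)>10: print(k,part,'x ends',np.percentile(t[:,0],[.5,99.5]).round(1),len(t))
    s=ok&(W[:,2]>31)&(W[:,2]<38)&(L[:,1]<-17.5)&(L[:,1]>-50)&(abs(L[:,0]+19)<60); print('stop',rect(L[s]),np.median(W[s,2]).round(1))
    f=ok&(abs(W[:,2]-26.5)<3)&(L[:,0]>20)&(L[:,0]<50)&(abs(L[:,1]-90)<130); print('fence x',np.percentile(L[f,0],[1,99]).round(1))
    # rectified picture of row at z=37.4, 3px/mm
    gx=np.arange(-45,50,1/3.); gy=np.arange(-55,195,1/3.)
    X=np.stack(np.meshgrid(gy,gx),-1).reshape(-1,2); P3=np.c_[np.array([616.9,-40.2])+X[:,[1]]*e[0]+X[:,[0]]*e[1],np.full(len(X),37.4)]/1000
    uv,_=cv2.projectPoints(P3,cv2.Rodrigues(np.array(c['R']))[0],np.array(c['t']),c['mtx'],np.array(c['dist_coeffs']))
    uv=uv.reshape(len(gx),len(gy),2).astype(np.float32); return cv2.remap(im,uv,None,cv2.INTER_CUBIC)
E
python3 - <<'E'
from h import *
show(); img=grab('wrist','w12.png'); r=rowfull(img); cv2.imwrite('pics/r12.png',r[:,:,::-1])
E
```

```text
t56.95 p [498.5  50.1 168.3] yaw -5.14 tilt 0.0017 F [ 0.1 -0.1  0.2] w 73.3 ff 0.0
blocks y [-16.1 164.5] n 14810 z [35.8 37.5 39.2]
0 -8 x ends [-31.3  28.4] 658
0 8 x ends [-31.8  28.2] 656
1 -8 x ends [-31.3  28.5] 659
1 8 x ends [-31.6  28.8] 661
2 -8 x ends [-31.2  28.6] 665
2 8 x ends [-31.5  29. ] 668
3 -8 x ends [-44.2  15.3] 622
3 8 x ends [-43.   16.3] 647
4 -8 x ends [-32.   28.4] 673
4 8 x ends [-30.7  28. ] 655
stop ((-19.950830459594727, -30.103782653808594), (24.744699478149414, 90.40864562988281), 89.85318756103516) 34.4
fence x [23.5 34.4]
```

View pics/r12.png

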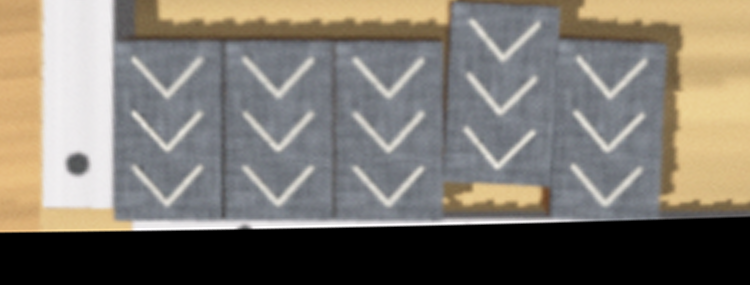

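The rectified view shows blocks 0, 1, 2 and 4 at the fence. Block 3 (503,95) has been knocked about 13 mm off the fence, and block 4 (608,130) is turned by about 2-3°. I'll push block 3 in with shut fingers, then press block 4 square along the row.

```bash
python3 - <<'E'
from h import *
show()
q=slotpos(0,-80,112.5); print(q)
go([(q[0],q[1],60,-6.47,9,0)])
E
```

```text
t57.00 p [497.7  49.8 168.6] yaw -5.46 tilt 0.0019 F [-0.3 -0.3  0.1] w 73.2 ff 0.0
[550.08635419  80.59812388]
[[0.137,-0.099,0.302,0.024,0],[0.137,-0.099,0.302,0.025,0],[0.136,-0.1,0.302,0.024,0],[0.136,-0.1,0.302,0.025,0],[0.136,-0.1,0.301,0.024,0],[0.136,-0.1,0.302,0.025,0],[0.136,-0.1,0.301,0.024,0],[0.135,-0.101,0.302,0.025,0],[0.135,-0.101,0.301,0.024,0],[0,0,0,0,0]]
```

send_rows:
  deltas:
    - [[0.14,-0.1,0.3,0.02,0],[0.14,-0.1,0.3,0.02,0],[0.14,-0.1,0.3,0.02,0],[0.14,-0.1,0.3,0.02,0],[0.14,-0.1,0.3,0.02,0],[0.14,-0.1,0.3,0.02,0],[0.13,-0.1,0.3,0.03,0],[0.13,-0.1,0.3,0.03,0],[0.13,-0.1,0.3,0.03,0],[0,0,0,0,0]]

```text
clock: 57.83
tcp_pos: [0.5509, 0.0819, 0.0584]
tool_rot: [3.137, -0.158, -0.005]
wrist_force: [-0.6, -0.1, -1.4]
grip_width: 0.0091
finger_force: 0.0
```

send_rows:
  deltas:
    - [[0,0,0,0,0],[0,0,0,0,0],[0,0,0.2,0,0],[0,0,0.3,0,0],[0,0,0.4,0,0],[0,0,0.4,0,0],[0,0,0.2,0,0],[0,0,0.1,0,0],[0,0,0,0,0],[0,0,0,0,0]]

```text
clock: 58.67
tcp_pos: [0.5519, 0.0816, -0.0025]
tool_rot: [-3.137, 0.161, -0.0]
wrist_force: [0.6, -1.0, 0.1]
grip_width: 0.0002
finger_force: 0.0
```

```bash
cat >> h.py <<'E'
def loc():
    s,p,y,R=state(); a=np.radians(-6.47); e=np.array([[np.cos(a),np.sin(a)],[-np.sin(a),np.cos(a)]]); print('row-frame tcp',(e@(p[:2]*1000-[616.9,-40.2])).round(1),'z',(p[2]*1000).round(1))
E
python3 - <<'E'
from h import *
show(); loc()
E
```

```text
t58.67 p [551.9  81.6  -2.5] yaw -5.87 tilt 0.0001 F [ 0.6 -1.   0.1] w 0.2 ff 0.0
row-frame tcp [-78.3 113.7] z -2.5
```

send_rows:
  deltas:
    - [[0.1,0.03,0,0.13,0],[0.1,0,0,0,0],[0.1,0,0,0,0],[0.05,0,0,0,0],[0.05,0,0,0,0],[0.05,0,0,0,0],[0.05,0,0,0,0],[0.05,0,0,0,0],[0.05,0,0,0,0],[0.05,0,0,0,0]]

```text
clock: 59.5
tcp_pos: [0.5776, 0.0775, -0.0027]
tool_rot: [3.137, -0.177, -0.0]
wrist_force: [-0.8, -0.4, 0.2]
grip_width: 0.0002
finger_force: 0.3
```

send_rows:
  deltas:
    - [[0.04,0,0,0,0],[0.03,0,0,0,0],[0.02,0,0,0,0],[0.02,0,0,0,0],[0,0,0,0,0],[0,0,0,0,0],[0,0,0,0,0],[0,0,0,0,0],[0,0,0,0,0],[0,0,0,0,0]]

```text
clock: 60.33
tcp_pos: [0.5818, 0.077, -0.0027]
tool_rot: [-3.137, 0.177, -0.0]
wrist_force: [0.3, -1.1, -0.2]
grip_width: 0.0002
finger_force: 0.0
```

```bash
python3 - <<'E'
from h import *
show(); loc(); img=grab('wrist'); rowfull(img)
E
```

```text
t60.33 p [581.8  77.   -2.7] yaw -6.47 tilt 0.0000 F [ 0.3 -1.1 -0.2] w 0.2 ff 0.0
row-frame tcp [-48.  112.5] z -2.7
blocks y [-10.5 165.6] n 45176 z [36.  37.4 38.7]
0 -8 x ends [-31.1  27.5] 1604
0 8 x ends [-31.1  28. ] 2128
1 -8 x ends [-31.   28.2] 2038
1 8 x ends [-31.2  28.4] 2059
2 -8 x ends [-31.1  28.1] 2006
2 8 x ends [-31.1  28.2] 1990
3 -8 x ends [-30.8  29.1] 2060
3 8 x ends [-32.   29.5] 2050
4 -8 x ends [-31.1  28.3] 2024
4 8 x ends [-30.5  28.6] 1966
stop ((-36.033199310302734, -18.345117568969727), (5.120676040649414, 1.527373194694519), 3.8460657596588135) 32.6
fence x [30.3 42.1]
```

send_rows:
  deltas:
    - [[-0.1,0,0,0,0],[-0.2,0,0,0,0],[-0.1,0,-0.2,0,0],[0,0,-0.5,0,0],[0,0,-0.5,0,0],[0,0,-0.4,0,0],[0,0,0,0,0],[0,0,0,0,0],[0,0,0,0,0],[0,0,0,0,0]]

```text
clock: 61.22
tcp_pos: [0.5651, 0.0788, 0.0606]
tool_rot: [3.136, -0.177, -0.002]
wrist_force: [0.5, -0.4, -0.1]
grip_width: 0.0001
finger_force: 0.0
```

```bash
python3 - <<'E'
from h import *
show(); loc()
q=slotpos(0,-1.5,195); print(q)
go([(q[0],q[1],61,-6.47,7,0),(q[0],q[1],-2,-6.47,8,0)],tot=20)
E
```

```text
t61.22 p [565.1  78.8  60.6] yaw -6.48 tilt 0.0014 F [ 0.5 -0.4 -0.1] w 0.1 ff 0.0
row-frame tcp [-64.8 112.4] z 60.6
[637.38273174 153.72706799]
[[0.226,-0.295,-0.002,-0,0],[0.226,-0.295,-0.001,-0,0],[0.226,-0.295,-0.002,-0,0],[0.226,-0.295,-0.001,-0,0],[0.226,-0.295,-0.002,-0,0],[0.227,-0.295,-0.001,-0.001,0],[0.226,-0.296,-0.002,-0,0],[0,0,0.197,-0,0],[0,0,0.197,-0,0],[0,0,0.197,-0,0]]
[[0,0,0.197,-0,0],[0,0,0.197,-0,0],[0,0,0.197,-0,0],[0,0,0.197,-0,0],[0,0,0.196,-0,0],[0,0,0,0,0],[0,0,0,0,0],[0,0,0,0,0],[0,0,0,0,0],[0,0,0,0,0]]
```

send_rows:
  deltas:
    - [[0.23,-0.3,0,0,0],[0.23,-0.3,0,0,0],[0.23,-0.3,0,0,0],[0.22,-0.29,0,0,0],[0.22,-0.29,0,0,0],[0.22,-0.29,0,0,0],[0.23,-0.3,0,0,0],[0,0,0,0,0],[0,0,0,0,0],[0,0,0,0,0]]

```text
clock: 62.05
tcp_pos: [0.6377, 0.154, 0.061]
tool_rot: [3.136, -0.177, -0.001]
wrist_force: [-0.2, 0.0, -0.1]
grip_width: 0.0003
finger_force: 0.0
```

send_rows:
  deltas:
    - [[0,0,0.2,0,0],[0,0,0.3,0,0],[0,0,0.4,0,0],[0,0,0.4,0,0],[0,0,0.2,0,0],[0,0,0.07,0,0],[0,0,0,0,0],[0,0,0,0,0],[0,0,0,0,0],[0,0,0,0,0]]

```text
clock: 62.88
tcp_pos: [0.6386, 0.1541, -0.0007]
tool_rot: [-3.136, 0.177, -0.002]
wrist_force: [0.6, -0.6, -1.0]
grip_width: 0.0004
finger_force: 0.0
```

```bash
python3 - <<'E'
from h import *
show(); loc()
E
```

```text
t62.88 p [638.6 154.1  -0.7] yaw -6.47 tilt 0.0012 F [ 0.6 -0.6 -1. ] w 0.4 ff 0.0
row-frame tcp [ -0.3 195.5] z -0.7
```

send_rows:
  deltas:
    - [[0,0.1,0,0,0],[0,0.1,0,0,0],[0,0.08,0,0,0],[0,0.05,0,0,0],[0,0.03,0,0,0],[0,0.03,0,0,0],[0,0.03,0,0,0],[0,0.02,0,0,0],[0,0.02,0,0,0],[0,0,0,0,0]]

```text
clock: 63.72
tcp_pos: [0.636, 0.1356, -0.0015]
tool_rot: [-3.137, 0.177, 0.0]
wrist_force: [0.7, 0.4, 0.5]
grip_width: 0.0005
finger_force: 0.1
```

```bash
python3 - <<'E'
from h import *
show(); loc()
E
```

```text
t63.72 p [636.  135.6  -1.5] yaw -6.47 tilt 0.0001 F [0.7 0.4 0.5] w 0.5 ff 0.1
row-frame tcp [ -0.8 176.9] z -1.5
```

Friction-level force only, so I press a little more, then back off gently, lift and inspect.

send_rows:
  deltas:
    - [[0,0.02,0,0,0],[0,0.02,0,0,0],[0,0.01,0,0,0],[0,0,0,0,0],[0,0,0,0,0],[0,-0.01,0,0,0],[0,-0.02,0,0,0],[0,-0.1,0,0,0],[0,-0.2,0,0,0],[0,-0.1,-0.2,0,0]]

```text
clock: 64.55
tcp_pos: [0.637, 0.1516, 0.0056]
tool_rot: [3.136, -0.177, -0.003]
wrist_force: [-0.2, 0.6, -0.2]
grip_width: 0.0006
finger_force: 0.0
```

send_rows:
  deltas:
    - [[0,0,-0.5,0,0.7],[-0.2,0.1,-0.6,0,0.7],[-0.4,0.2,-0.6,0,0.7],[-0.5,0.4,-0.6,0,0.7],[-0.5,0.4,-0.5,0,0.7],[-0.5,0.4,-0.5,0,0.7],[-0.5,0.4,-0.4,0,0.7],[-0.4,0.3,0,0,0.7],[-0.3,0.2,0,0,0.7],[0,0,0,0,0.7]]

```text
clock: 65.38
tcp_pos: [0.4939, 0.0698, 0.1552]
tool_rot: [3.136, -0.178, 0.0]
wrist_force: [-0.8, 0.2, 0.1]
grip_width: 0.0627
finger_force: 0.0
```

```bash
python3 - <<'E'
from h import *
show(); img=grab('wrist','w13.png'); r=rowfull(img); cv2.imwrite('pics/r13.png',r[:,:,::-1])
im,d,c=grab('side')
for r,zt,s,uv,col in blobs(c,d,im,0.02,0.045,xl=(0.4,.6),yl=(.3,.45)): print(np.round(r[0],1),np.round(r[1],1),round(r[2],1),zt)
s=(513.5,372)
go([(490,365,110,-8.5,12,.9)],tot=20)
E
```

```text
t65.38 p [493.9  69.8 155.2] yaw -6.49 tilt 0.0001 F [-0.8  0.2  0.1] w 62.7 ff 0.0
blocks y [-15.9 163.4] n 13914 z [35.9 37.5 39.2]
0 -8 x ends [-31.1  19.2] 616
0 8 x ends [-31.   19.5] 620
1 -8 x ends [-30.9  19.8] 614
1 8 x ends [-31.6  19.7] 625
2 -8 x ends [-31.6  20. ] 621
2 8 x ends [-31.5  20. ] 631
3 -8 x ends [-29.9  19.9] 604
3 8 x ends [-29.9  19.8] 603
4 -8 x ends [-31.1  20.1] 605
4 8 x ends [-29.8  19.9] 606
stop ((-22.397052764892578, -30.136856079101562), (85.392822265625, 25.23910140991211), 0.10915806144475937) 34.4Traceback (most recent call last):
  File "<stdin>", line 2, in <module>
  File "h.py", line 101, in rowfull
    f=ok&(abs(W[:,2]-26.5)<3)&(L[:,0]>20)&(L[:,0]<50)&(abs(L[:,1]-90)<130); print('fence x',np.percentile(L[f,0],[1,99]).round(1))
                                                                                            ~~~~~~~~~~~~~^^^^^^^^^^^^^^^
    return _quantile_unchecked(
        a, q, axis, out, overwrite_input, method, keepdims, weights)
    return _ureduce(a,
                    func=_quantile_ureduce_func,
    ...<5 lines>...
                    overwrite_input=overwrite_input,
                    method=method)
    r = func(a, **kwargs)
    result = _quantile(arr,
                       quantiles=q,
    ...<2 lines>...
                       out=out,
                       weights=wgt)
    slices_having_nans = np.isnan(arr[-1, ...])
                                  ~~~^^^^^^^^^
IndexError: index -1 is out of bounds for axis 0 with size 0
```

```bash
python3 - <<'E'
from h import *
im,d,c=grab('wrist'); a=np.radians(-6.47); e=np.array([[np.cos(a),np.sin(a)],[-np.sin(a),np.cos(a)]])
W=world(c,d)*1000; L=(W[:,:2]-[616.9,-40.2])@e.T
b=(d.reshape(-1)>0)&(W[:,2]>35)&(W[:,2]<42)&(abs(L[:,0])<45); P=L[b]
for k in range(5):
    ys=np.arange(36*k-14,36*k+16,2.); xs=[np.percentile(P[abs(P[:,1]-y)<1.2,0],1) for y in ys]
    f=np.polyfit(ys,xs,1); print(k,'edge slope %.3f mean %.1f'%(f[0],np.mean(xs)),np.round(xs,1))
xs=np.arange(-26,18,3.); ys=[np.percentile(P[abs(P[:,0]-x)<1.8,1],99.3) for x in xs]; print('end slope %.3f'%np.polyfit(xs,ys,1)[0],np.round(ys,1))
cv2.imwrite('pics/w14c.png',cv2.resize(im[:230,:,::-1],None,fx=1.5,fy=1.5,interpolation=cv2.INTER_CUBIC))
im,d,c=grab('side')
for r,zt,s,uv,col in blobs(c,d,im,0.02,0.045,xl=(0.4,.6),yl=(.3,.45)): print(np.round(r[0],1),np.round(r[1],1),round(r[2],1),zt)
go([(490,365,110,-8.5,12,.9)],tot=20)
E
```

```text
0 edge slope -0.003 mean -31.0 [-31.2 -30.7 -30.6 -31.2 -31.2 -30.6 -31.1 -31.2 -31.1 -30.4 -31.1 -31.
 -31.  -31.  -31.1]
1 edge slope -0.041 mean -31.1 [-30.3 -31.  -31.  -30.9 -30.2 -30.9 -30.8 -30.9 -31.  -31.6 -31.6 -31.7
 -31.  -31.7 -31.7]
2 edge slope -0.000 mean -31.3 [-30.9 -31.  -31.5 -31.6 -31.5 -30.9 -31.6 -31.6 -31.6 -30.9 -31.6 -31.6
 -30.9 -31.  -31.4]
3 edge slope -0.004 mean -29.8 [-29.9 -29.9 -29.3 -29.9 -29.9 -29.4 -29.9 -29.9 -29.9 -29.2 -29.9 -29.9
 -29.9 -29.8 -29.9]
4 edge slope 0.031 mean -30.3 [-30.6 -30.6 -30.1 -30.7 -30.7 -30.  -30.1 -30.7 -30.7 -30.1 -30.7 -29.8
 -29.8 -29.3 -29.9]
end slope -0.013 [163.  162.7 163.7 163.3 163.1 162.8 162.5 162.8 163.1 163.  162.8 162.6
 162.2 162.7 163. ]
[513.1 373.7] [ 64.6 122.3] 81.2 0.032775857698367876
[[-0.083,-0.608,0.094,0.037,0.9],[-0.085,-0.607,0.094,0.037,0.9],[-0.086,-0.607,0.094,0.037,0.9],[-0.088,-0.607,0.094,0.037,0.9],[-0.09,-0.606,0.094,0.037,0.9],[-0.092,-0.606,0.094,0.037,0.9],[-0.093,-0.606,0.094,0.037,0.9],[-0.095,-0.606,0.094,0.037,0.9],[-0.097,-0.605,0.094,0.037,0.9],[-0.099,-0.605,0.093,0.037,0.9]]
[[-0.101,-0.605,0.094,0.037,0.9],[-0.103,-0.605,0.093,0.037,0.9],[0,0,0,0,0.9],[0,0,0,0,0.9],[0,0,0,0,0.9],[0,0,0,0,0.9],[0,0,0,0,0.9],[0,0,0,0,0.9],[0,0,0,0,0.9],[0,0,0,0,0.9]]
```

View pics/w14c.png

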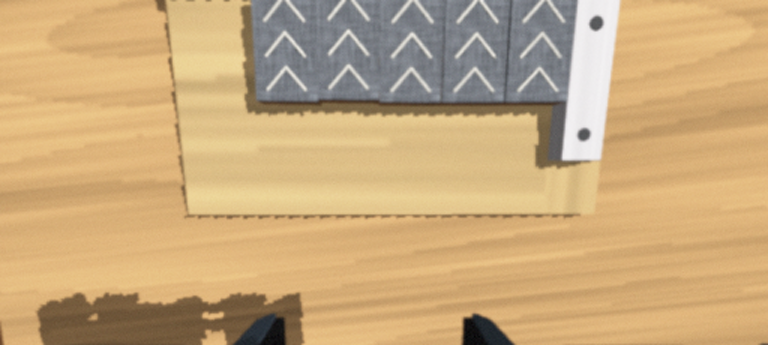

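The view shows the row closed and straight along the stop bar (570,60), with all five blocks' lower edges in line at row ~102. Now the picture block.

```bash
python3 - <<'E'
from h import *
go([(504,373,110,-8.8,12,.9)],tot=20)
E
```

```text
[[-0.056,-0.627,0.094,0.042,0.9],[-0.058,-0.627,0.094,0.043,0.9],[-0.06,-0.627,0.094,0.042,0.9],[-0.062,-0.627,0.094,0.043,0.9],[-0.064,-0.627,0.094,0.042,0.9],[-0.066,-0.626,0.094,0.043,0.9],[-0.068,-0.626,0.094,0.042,0.9],[-0.071,-0.626,0.094,0.043,0.9],[-0.073,-0.626,0.094,0.042,0.9],[-0.075,-0.625,0.093,0.043,0.9]]
[[-0.077,-0.625,0.094,0.042,0.9],[-0.078,-0.625,0.093,0.043,0.9],[0,0,0,0,0.9],[0,0,0,0,0.9],[0,0,0,0,0.9],[0,0,0,0,0.9],[0,0,0,0,0.9],[0,0,0,0,0.9],[0,0,0,0,0.9],[0,0,0,0,0.9]]
```

send_rows:
  deltas:
    - [[-0.06,-0.63,0.09,0.04,0.9],[-0.06,-0.63,0.09,0.04,0.9],[-0.06,-0.63,0.09,0.04,0.9],[-0.06,-0.63,0.09,0.04,0.9],[-0.06,-0.63,0.09,0.04,0.9],[-0.07,-0.63,0.09,0.04,0.9],[-0.07,-0.63,0.09,0.04,0.9],[-0.07,-0.62,0.09,0.04,0.9],[-0.07,-0.62,0.09,0.04,0.9],[-0.07,-0.62,0.09,0.05,0.9]]

```text
clock: 66.37
tcp_pos: [0.5022, 0.3247, 0.118]
tool_rot: [3.133, -0.228, -0.0]
wrist_force: [0.3, 0.7, 0.1]
grip_width: 0.0822
finger_force: 0.0
```

send_rows:
  deltas:
    - [[-0.08,-0.62,0.1,0.05,0.9],[-0.08,-0.62,0.1,0.05,0.9],[0,0,0,0,0.9],[0,0,0,0,0.9],[0,0,0,0,0.9],[0,0,0,0,0.9],[0,0,0,0,0.9],[0,0,0,0,0.9],[0,0,0,0,0.9],[0,0,0,0,0.9]]

```text
clock: 67.2
tcp_pos: [0.503, 0.3721, 0.1107]
tool_rot: [-3.132, 0.242, -0.0]
wrist_force: [0.6, -0.0, -0.4]
grip_width: 0.0819
finger_force: 0.0
```

```bash
python3 - <<'E'
from h import *
show(); near(rad=50)
img=grab('side'); near(img=img,xy=np.array([513,373]),rad=40,zlo=.02)
E
```

```text
t67.20 p [503.  372.1 110.7] yaw -8.84 tilt 0.0003 F [ 0.6 -0.  -0.4] w 81.9 ff 0.0
obj [514.  372.5] [ 64.2 120.4] long axis -8.8 z 0.0313 [247 174] [125 128 132]
obj [512.9 373.4] [ 64.1 122. ] long axis -8.7 z 0.0328 [165 307] [153 157 159]
```

send_rows:
  deltas:
    - [[0,-0.05,0.3,0,0.9],[0,0,0.5,0,0.9],[0,0,0.6,0,0.9],[0,0,0.6,0,0.9],[0,0,0.5,0,0.9],[0,0,0.4,0,0.9],[0,0,0.17,0,0.9],[0,0,0,0,0.9],[0,0,0,0,0.9],[0,0,0,0,0.5]]

```text
clock: 68.13
tcp_pos: [0.5036, 0.3747, -0.0114]
tool_rot: [-3.132, 0.241, -0.001]
wrist_force: [0.4, 0.3, 0.4]
grip_width: 0.0781
finger_force: 0.0
```

send_rows:
  deltas:
    - [[0,0,0,0,0.5],[0,0,0,0,0.5],[0,0,0,0,0.5],[0,0,0,0,0.5],[0,0,0,0,0.5],[0,0,0,0,0.5],[0,0,0,0,0.5],[0,0,0,0,0.5],[0,0,0,0,0.5],[0,0,0,0,0.5]]

```text
clock: 68.97
tcp_pos: [0.5036, 0.3746, -0.0114]
tool_rot: [-3.132, 0.241, -0.001]
wrist_force: [-1.7, -1.5, 7.1]
grip_width: 0.0644
finger_force: 30.0
```

send_rows:
  deltas:
    - [[0,0,-0.1,0,0.5],[0,0,-0.2,0,0.5],[0,0,-0.3,0,0.5],[0,0,-0.4,0,0.5],[0,0,-0.4,0,0.5],[0,0,-0.4,0,0.5],[0,0,-0.3,0,0.5],[0,0,-0.2,0,0.5],[0,0,0,0,0.5],[0,0,0,0,0.5]]

```text
clock: 69.8
tcp_pos: [0.5031, 0.3744, 0.08]
tool_rot: [-3.132, 0.241, -0.001]
wrist_force: [-1.1, -0.2, -2.3]
grip_width: 0.0636
finger_force: 30.0
```

```bash
python3 - <<'E'
from h import *
show(); img=grab('wrist','w15.png'); im,d,c=img
s,p,y,R=state()
W=world(c,d)*1000; L=(W-p*1000)@R
k=(d.reshape(-1)>0)&(abs(L[:,1])<45)&(L[:,2]<-35)&(L[:,2]>-55)&(L[:,0]<90)&(L[:,0]>18)
P=L[k]; print(k.sum(),np.percentile(P,[0,1,50,99,100],axis=0).round(1).tolist()); A=np.c_[P[:,:2],np.ones(len(P))]; print('plane',np.linalg.lstsq(A,P[:,2],rcond=None)[0].round(4))
n=P[(P[:,1]<-12)];print('notch-side x max by y<0:',np.percentile(n[:,0],99),'y>0:',np.percentile(P[P[:,1]>12][:,0],99))
go([(470,20,90,-7.5,14,.5),(475,-330,90,-7.5,14,.5)],tot=30)
E
```

```text
t69.80 p [503.1 374.4  80. ] yaw -8.82 tilt 0.0005 F [-1.1 -0.2 -2.3] w 63.6 ff 30.0
11930 [[18.0, -41.0, -54.5], [18.3, -31.3, -43.9], [40.0, 7.3, -42.4], [70.6, 31.4, -40.0], [71.0, 39.7, -35.1]]
plane [ 2.80000e-03 -4.70000e-03 -4.24324e+01]
notch-side x max by y<0: 41.27399027784691 y>0: 70.54547673077694
[[0.039,0.634,-0.019,-0.02,0.5],[0.038,0.634,-0.019,-0.021,0.5],[0.037,0.634,-0.019,-0.02,0.5],[0.036,0.634,-0.019,-0.021,0.5],[0.035,0.634,-0.019,-0.02,0.5],[0.034,0.634,-0.019,-0.021,0.5],[0.033,0.634,-0.019,-0.02,0.5],[0.032,0.634,-0.019,-0.021,0.5],[0.031,0.634,-0.019,-0.02,0.5],[0.03,0.635,-0.019,-0.021,0.5]]
[[0.028,0.634,-0.019,-0.02,0.5],[0.027,0.635,-0.019,-0.021,0.5],[0.027,0.635,-0.02,-0.02,0.5],[0.025,0.634,-0.019,-0.021,0.5],[0.09,0.618,-0,0,0.5],[0.09,0.619,-0,0,0.5],[0.09,0.618,-0,0,0.5],[0.091,0.619,-0,0,0.5],[0.09,0.618,-0,0,0.5],[0.091,0.619,-0,0,0.5]]
[[0.09,0.618,-0,0,0.5],[0.091,0.619,-0,0,0.5],[0.09,0.618,-0,0,0.5],[0.091,0.619,-0,0,0.5],[0.09,0.618,-0,0,0.5],[0.091,0.619,-0,0,0.5],[0.09,0.618,-0,0,0.5],[0.091,0.619,-0,0,0.5],[0,0,0,0,0.5],[0,0,0,0,0.5]]
```

The block is held level: its front end lies at tool x 70.7 mm, so its centre is 10.7 mm ahead of the TCP. I'll hover behind the jig to measure the recess from close range.

```bash
python3 - <<'E'
from h import *
go([(470,20,200,-7.5,13,.5),(430,-322,260,-7.5,13,.5)],tot=30)
E
```

```text
[[0.042,0.683,-0.232,-0.022,0.5],[0.041,0.683,-0.232,-0.022,0.5],[0.04,0.683,-0.232,-0.022,0.5],[0.038,0.683,-0.232,-0.022,0.5],[0.037,0.683,-0.232,-0.022,0.5],[0.036,0.683,-0.232,-0.022,0.5],[0.035,0.683,-0.232,-0.022,0.5],[0.034,0.683,-0.232,-0.022,0.5],[0.032,0.683,-0.232,-0.022,0.5],[0.031,0.683,-0.232,-0.022,0.5]]
[[0.03,0.683,-0.232,-0.022,0.5],[0.029,0.683,-0.233,-0.022,0.5],[0.028,0.683,-0.232,-0.023,0.5],[0.01,0.662,-0.115,0,0.5],[0.01,0.662,-0.115,0,0.5],[0.009,0.662,-0.115,0,0.5],[0.01,0.662,-0.116,0,0.5],[0.009,0.662,-0.115,0,0.5],[0.01,0.662,-0.116,0,0.5],[0.009,0.662,-0.115,0,0.5]]
[[0.01,0.662,-0.116,0,0.5],[0.009,0.662,-0.115,0,0.5],[0.01,0.662,-0.116,0,0.5],[0.009,0.662,-0.115,0,0.5],[0.01,0.663,-0.116,0,0.5],[0.009,0.662,-0.115,0,0.5],[0,0,0,0,0.5],[0,0,0,0,0.5],[0,0,0,0,0.5],[0,0,0,0,0.5]]
```

send_rows:
  deltas:
    - [[0.04,0.4,-0.23,-0.02,0.5],[0.04,0.6,-0.23,-0.02,0.5],[0.04,0.7,-0.23,-0.02,0.5],[0.04,0.7,-0.23,-0.02,0.5],[0.04,0.7,-0.23,-0.02,0.5],[0.04,0.7,-0.23,-0.02,0.5],[0.03,0.7,-0.23,-0.02,0.5],[0.03,0.7,-0.23,-0.02,0.5],[0.03,0.7,-0.23,-0.02,0.5],[0.03,0.7,-0.23,-0.02,0.5]]

```text
clock: 70.68
tcp_pos: [0.4779, 0.1097, 0.1712]
tool_rot: [3.134, -0.216, -0.002]
wrist_force: [1.0, 0.2, -2.2]
grip_width: 0.0638
finger_force: 30.0
```

send_rows:
  deltas:
    - [[0.03,0.68,-0.23,-0.02,0.5],[0.03,0.68,-0.23,-0.02,0.5],[0.03,0.68,-0.23,-0.02,0.5],[0.01,0.66,-0.12,0,0.5],[0.01,0.66,-0.12,0,0.5],[0.01,0.66,-0.12,0,0.5],[0.01,0.66,-0.12,0,0.5],[0.01,0.66,-0.12,0,0.5],[0.01,0.66,-0.12,0,0.5],[0.01,0.66,-0.12,0,0.5]]

```text
clock: 71.52
tcp_pos: [0.4488, -0.1549, 0.2323]
tool_rot: [-3.134, 0.209, 0.002]
wrist_force: [0.6, 0.4, -2.3]
grip_width: 0.0638
finger_force: 30.0
```

send_rows:
  deltas:
    - [[0.01,0.7,-0.12,0,0.5],[0.01,0.7,-0.12,0,0.5],[0.01,0.7,-0.12,0,0.5],[0.01,0.7,-0.12,0,0.5],[0.01,0.6,-0.1,0,0.5],[0.01,0.5,-0.1,0,0.5],[0,0,0,0,0.5],[0,0,0,0,0.5],[0,0,0,0,0.5],[0,0,0,0,0.5]]

```text
clock: 72.35
tcp_pos: [0.4311, -0.3079, 0.2594]
tool_rot: [-3.134, 0.208, 0.002]
wrist_force: [-0.8, 1.5, -1.9]
grip_width: 0.0638
finger_force: 30.0
```

```bash
python3 - <<'E'
from h import *
show()
im,d,c=grab('wrist','w16.png')
import pickle; pickle.dump((im,d,c),open('w16.pkl','wb'))
a=np.radians(-7.5); e=np.array([[np.cos(a),np.sin(a)],[-np.sin(a),np.cos(a)]])
W=world(c,d)*1000; L=(W[:,:2]-[555,-336])@e.T; ok=d.reshape(-1)>0
top=ok&(abs(L[:,0])<80)&(abs(L[:,1])<52); zt=np.median(W[top&(abs(W[:,2]-14)<3),2])
fl=ok&(abs(L[:,0])<75)&(abs(L[:,1])<48)&(abs(W[:,2]-zt+10)<3)
print('top',zt,'floor',fl.sum(),np.median(W[fl,2]),rect(W[fl,:2]),np.percentile(L[fl],[0.5,50,99.5],axis=0).round(1).tolist())
P=L[fl]
for x in range(-60,61,15):
    q=P[abs(P[:,0]-x)<3]; 
    if len(q)>10: print('x',x,'y',np.percentile(q[:,1],[1,99]).round(1))
for y in range(-30,31,10):
    q=P[abs(P[:,1]-y)<3]; 
    if len(q)>10: print('y',y,'x',np.percentile(q[:,0],[1,99]).round(1))
j=ok&(abs(W[:,2]-zt)<2.5)&(abs(L[:,0])<100)&(abs(L[:,1])<70); print('jig',rect(W[j,:2]),np.percentile(L[j],[.5,99.5],axis=0).round(1).tolist())
uv=np.argwhere(d*0+1>0)
E
```

```text
t72.35 p [ 431.1 -307.9  259.4] yaw -7.59 tilt 0.0013 F [-0.8  1.5 -1.9] w 63.8 ff 30.0
top 14.53642558328824 floor 5143 4.504040678650206 ((556.015625, -335.0119934082031), (68.3269271850586, 125.43949890136719), 81.48663330078125) [[-57.6, -32.8], [0.3, -2.2], [62.7, 35.4]]
x -60 y [-30.6  35. ]
x -45 y [-31.2  35.1]
x -30 y [-32.   35.7]
x -15 y [-31.7  35.4]
x 0 y [-31.3  35.1]
x 15 y [-33.1  34.9]
x 30 y [-32.8  34.6]
x 45 y [-32.5   8.8]
x 60 y [-33.1   8.8]
y -30 x [-56.4  62.4]
y -20 x [-56.4  62.4]
y -10 x [-56.3  61.8]
y 0 x [-56.3  61.7]
y 10 x [-57.1  61. ]
y 20 x [-56.6  32.3]
y 30 x [-60.   32.3]
jig ((544.2141723632812, -333.2960510253906), (112.88001251220703, 145.49740600585938), 82.37285614013672) [[-82.4, -54.7], [61.3, 57.3]]
```

```bash
python3 - <<'E'
from h import *
show(); go([(544.7,-333.9,120,-7.6,8,.5),(544.7,-333.9,40,-7.6,6,.5)],tot=20)
E
```

```text
t72.40 p [ 431.3 -307.9  259.6] yaw -7.57 tilt 0.0009 F [ 0.4  0.5 -3.4] w 63.7 ff 30.0
[[0.362,0.034,0.436,0.001,0.5],[0.362,0.034,0.436,0.001,0.5],[0.362,0.034,0.436,0.001,0.5],[0.362,0.034,0.436,0.001,0.5],[0.362,0.034,0.437,0,0.5],[0.362,0.033,0.436,0.001,0.5],[0.363,0.034,0.437,0,0.5],[0.362,0.033,0.436,0.001,0.5],[0,0,0.333,-0,0.5],[0,0,0.333,-0,0.5]]
[[0,0,0.334,-0,0.5],[0,0,0.333,-0,0.5],[0,0,0.334,-0,0.5],[0,0,0.333,-0,0.5],[0,0,0,0,0.5],[0,0,0,0,0.5],[0,0,0,0,0.5],[0,0,0,0,0.5],[0,0,0,0,0.5],[0,0,0,0,0.5]]
```

send_rows:
  deltas:
    - [[0.36,0.03,0.3,0,0.5],[0.36,0.03,0.45,0,0.5],[0.36,0.03,0.45,0,0.5],[0.36,0.03,0.45,0,0.5],[0.36,0.03,0.45,0,0.5],[0.36,0.04,0.45,0,0.5],[0.36,0.04,0.45,0,0.5],[0.38,0.04,0.45,0,0.5],[0,0,0.4,0,0.5],[0,0,0.35,0,0.5]]

```text
clock: 73.23
tcp_pos: [0.5453, -0.334, 0.0906]
tool_rot: [-3.134, 0.207, 0.001]
wrist_force: [0.4, 0.2, -2.8]
grip_width: 0.0639
finger_force: 30.0
```

send_rows:
  deltas:
    - [[0,0,0.35,0,0.5],[0,0,0.35,0,0.5],[0,0,0.3,0,0.5],[0,0,0.3,0,0.5],[0,0,0.2,0,0.5],[0,0,0,0,0.5],[0,0,0,0,0.5],[0,0,0,0,0.5],[0,0,0,0,0.5],[0,0,0,0,0.5]]

```text
clock: 74.07
tcp_pos: [0.5453, -0.3351, 0.0328]
tool_rot: [3.134, -0.209, 0.001]
wrist_force: [0.2, -0.0, -2.3]
grip_width: 0.064
finger_force: 30.0
```

```bash
python3 - <<'E'
from h import *
show()
im,d,c=grab('wrist','w17.png')
s,p,y,R=state()
W=world(c,d)*1000; ok=d.reshape(-1)>0
a=np.radians(-7.6); e=np.array([[np.cos(a),np.sin(a)],[-np.sin(a),np.cos(a)]])
L=(W[:,:2]-[555.4,-335.3])@e.T
j=ok&(abs(W[:,2]-14.4)<2.5)&(abs(L[:,0])<100)&(abs(L[:,1])<75); print('jig',np.percentile(L[j],[.5,99.5],axis=0).round(1).tolist())
J=L[j]
for x in(40,50,60,70,80):
    q=J[abs(J[:,0]-x)<2]; print('x',x,len(q),np.percentile(q[:,1],[.5,99.5]).round(1) if len(q)>5 else '')
for yy in(-40,-20,0,20,40):
    q=J[abs(J[:,1]-yy)<3]; print('y',yy,len(q),np.percentile(q[:,0],[.5,99.5]).round(1) if len(q)>5 else '')
k=ok&(W[:,2]>60)&(W[:,2]<100)&(abs(L[:,0])<70)&(abs(L[:,1])<45)&(im.reshape(-1,3).max(1)>80); B=(W[k]-p*1000)@R
print('block z',np.median(W[k,2]).round(1),'tool x max',np.percentile(B[:,0],99.5).round(1),'y',np.percentile(B[:,1],[.5,99.5]).round(1))
cv2.imwrite('pics/w17v.png',im[:,:,::-1])
E
```

```text
t74.07 p [ 545.3 -335.1   32.8] yaw -7.62 tilt 0.0011 F [ 0.2 -0.  -2.3] w 64.0 ff 30.0
jig [[-82.9, -55.1], [84.4, 56.4]]
x 40 572 [-55.4  56.1]
x 50 573 [-55.5  56.4]
x 60 779 [-55.4  56.3]
x 70 1283 [-54.9  56. ]
x 80 1310 [-54.9  56. ]
y -40 419 [60.6 84.9]
y -20 383 [61.9 84.4]
y 0 397 [61.9 84.5]
y 20 843 [32.3 83.8]
y 40 1008 [20.7 84.4]
block z 74.6 tool x max 70.4 y [-31.5  32.2]
```

View pics/w17v.png

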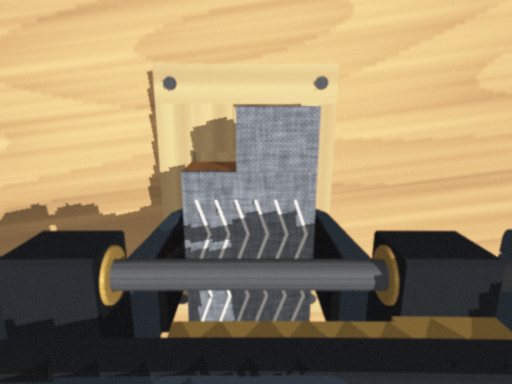

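The view shows the held block aligned over the jig: the notch (210,165) is over the solid corner side, and jig screws show at (170,83) and (321,83).

send_rows:
  deltas:
    - [[-0.01,-0.04,0.1,0,0.5],[0,0,0.15,0,0.5],[0,0,0.15,0,0.5],[0,0,0.1,0,0.5],[0,0,0.1,0,0.5],[0,0,0,0,0.5],[0,0,0,0,0.5],[0,0,0,0,0.5],[0,0,0,0,0.5],[0,0,0,0,0.5]]

```text
clock: 74.95
tcp_pos: [0.5449, -0.3333, 0.0084]
tool_rot: [3.134, -0.209, 0.001]
wrist_force: [0.0, 0.1, -2.4]
grip_width: 0.0639
finger_force: 30.0
```

```bash
python3 - <<'E'
from h import *
show(); go([(545,-333.3,-7.6,-7.5,1,.5)])
E
```

```text
t74.95 p [ 544.9 -333.3    8.4] yaw -7.62 tilt 0.0004 F [ 0.   0.1 -2.4] w 63.9 ff 30.0
[[0.003,-0.001,0.4,-0.026,0.5],[0,0,0,0,0.5],[0,0,0,0,0.5],[0,0,0,0,0.5],[0,0,0,0,0.5],[0,0,0,0,0.5],[0,0,0,0,0.5],[0,0,0,0,0.5],[0,0,0,0,0.5],[0,0,0,0,0.5]]
```

send_rows:
  deltas:
    - [[0,0,0.06,-0.02,0.5],[0,0,0.06,0,0.5],[0,0,0.06,0,0.5],[0,0,0.06,0,0.5],[0,0,0.05,0,0.5],[0,0,0.05,0,0.5],[0,0,0.03,0,0.5],[0,0,0.02,0,0.5],[0,0,0,0,0.5],[0,0,0,0,0.5]]

```text
clock: 75.78
tcp_pos: [0.5447, -0.3332, -0.0074]
tool_rot: [-3.135, 0.206, 0.0]
wrist_force: [-1.3, 0.4, 2.3]
grip_width: 0.0637
finger_force: 30.0
```

```bash
python3 - <<'E'
from h import *
show()
E
```

```text
t75.78 p [ 544.7 -333.2   -7.4] yaw -7.53 tilt 0.0000 F [-1.3  0.4  2.3] w 63.7 ff 30.0
```

It is down, with light floor contact. I release it, lift straight up and inspect.

send_rows:
  deltas:
    - [[0,0,0,0,0.65],[0,0,0,0,0.7],[0,0,0,0,0.72],[0,0,0,0,0.76],[0,0,0,0,0.8],[0,0,0,0,0.85],[0,0,0,0,0.85],[0,0,-0.1,0,0.85],[0,0,-0.4,0,0.85],[0,0,-0.6,0,0.85]]

```text
clock: 76.62
tcp_pos: [0.5435, -0.3324, 0.0355]
tool_rot: [-3.133, 0.206, 0.005]
wrist_force: [0.3, 0.3, 0.4]
grip_width: 0.0776
finger_force: 0.0
```

send_rows:
  deltas:
    - [[-0.1,0,-0.6,0,0.85],[-0.3,0,-0.6,0,0.85],[-0.4,0,-0.6,0,0.85],[-0.4,0,-0.5,0,0.85],[-0.2,0,-0.4,0,0.85],[0,0,-0.2,0,0.85],[0,0,0,0,0.85],[0,0,0,0,0.85],[0,0,0,0,0.85],[0,0,0,0,0.85]]

```text
clock: 77.45
tcp_pos: [0.4891, -0.3256, 0.1513]
tool_rot: [-3.134, 0.206, 0.002]
wrist_force: [0.5, -0.1, 0.0]
grip_width: 0.0771
finger_force: 0.0
```

```bash
python3 - <<'E'
from h import *
show()
for n in('wrist','side'):
    im,d,c=grab(n,n+'18.png'); W=world(c,d)*1000; ok=d.reshape(-1)>0
    a=np.radians(-7.5); e=np.array([[np.cos(a),np.sin(a)],[-np.sin(a),np.cos(a)]]); L=(W[:,:2]-[555.45,-334.9])@e.T
    k=ok&(W[:,2]>28)&(W[:,2]<42)&(abs(L[:,0])<75)&(abs(L[:,1])<45)
    print(n,'pic',rect(L[k]),'z',np.percentile(W[k,2],[5,50,95]).round(1)); A=np.c_[L[k],np.ones(k.sum())]; print('plane',np.linalg.lstsq(A,W[k,2],rcond=None)[0].round(4))
    if n=='side': rowcheck((im,d,c)); near(img=(im,d,c),xy=np.array([690,100]),rad=330,zlo=.045,zhi=.1)
im,d,c=grab('scene'); near(img=(im,d,c),xy=np.array([600,-300]),rad=350,zlo=.01,zhi=.1)
E
```

```text
t77.45 p [ 489.1 -325.6  151.3] yaw -7.52 tilt 0.0017 F [ 0.5 -0.1  0. ] w 77.1 ff 0.0
wrist pic ((0.10653305053710938, 0.2644844055175781), (64.45506286621094, 120.46768188476562), 89.4462661743164) z [33.2 34.5 35.7]
plane [9.00000e-04 1.00000e-03 3.44731e+01]
side pic ((-0.5786476135253906, 1.960357666015625), (68.84485626220703, 123.08790588378906), 86.43439483642578) z [29.1 32.6 36.3]
plane [-9.00000e-04  1.81000e-02  3.26767e+01]
row local: x [-33.2  28.5] y [-13.6 166.7] z 36.2 ((-6.264457702636719, 75.4874267578125), (185.5442657470703, 73.28023529052734), 89.22270202636719)
obj [ 786.  -153.2] [64.3 65.2] long axis 11.8 z 0.0610 [191 145] [219 218 216]
obj [693.1 366.1] [58.3 60.7] long axis -50.8 z 0.0918 [108 268] [122 125 121]
obj [608.7  21. ] [ 94.  210.5] long axis 80.9 z 0.0384 [304 208] [141 129 113]
obj [ 554.1 -335.6] [ 65.5 124.5] long axis -7.3 z 0.0353 [195 260] [132 118  99]
obj [ 348.9 -523. ] [ 98.  101.2] long axis -81.4 z 0.0367 [ 99 250] [85 75 65]
obj [ 787.5 -158.9] [64.3 65.4] long axis -36.5 z 0.0618 [303 271] [162 158 157]
obj [ 707.1 -611.4] [62.6 92.9] long axis 21.3 z 0.0422 [127 358] [149 119  86]
```

```bash
python3 - <<'E'
from plant import arm
print(arm.close_job())
E
```

```text
the job is handed in; nothing more can be done
None
```

The job is handed in, with no verdict returned: at the last checks the stop bar was seated, all five border blocks stood closed up along the fence, the picture block was down flat in the jig, and the tin, jar and roller had not moved noticeably.

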